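# Set up the crosscut sled for a 30-degree mitre

## Task

Set the crosscut sled up for a 30-degree mitre: first swing the aluminium fence to its 30-degree click, which is the second click from square, with the end that carries the stop block coming towards you. Then press down on the flat board that lies against the sled's far brace and draw it back, keeping it flat on the sled, until its long edge sits flush along the fence and its end rests against the stop block. Leave everything else on the bench and the sled where it is, and let go.

Things in the scene. Friction and masses are not known exactly. Their poses are not given: they have to be found in the camera images.
- sled: Crosscut sled of a table saw: plywood base 340 mm (its x) by 430 mm (its y), fixed to the bench. Origin under its centre at bench height, +x away from the robot, +y left. The base's top, on which the board lies, is 21 mm above the bench. A thin dark saw kerf runs along x at y = -65 mm.
- brace (a point): Middle of the foot of the brace's near face (sled x = +140, y = 0, base-top height); axes as the sled. The brace is the plywood rail along the sled's whole far edge, 22 mm thick, 50 mm high above the base.
- pivot (a point): The fence's pivot at base-top height (sled x = -65, y = +20 mm); axes as the sled. A small index housing, 34 mm wide and 20 mm high, stands on the base 74 to 104 mm nearer the robot than the pivot; dark lines on the base beside it are 15 degrees apart.
- fence (a joint): Fence angle, rad: 0 = square (parallel to the brace), positive = its stop-block (left, +y) end comes towards the robot. A spring roller clicks and holds it each 15 degrees (0.262 rad) from -30 to 45; it starts in the click at -15, 0 or 15. About 1.2 N m (7 N at fence_grip) takes it out of a click; within 6 degrees of the next it pulls itself in and stays when released.
- fence_face (a point): Point on the front face (away from the robot) of the fence, 11 mm from the pivot, at base-top height. Axes turn with the fence: x out of the face, y along it to the stop-block end. The fence is an aluminium bar 22 mm thick, 45 mm high, from y = -60 to +180 mm. On its other side a steel index plate, 66 mm radius, 9 mm high.
- fence_grip (a point): Middle of the bar's top edge (67 mm above the bench), 158 mm from the pivot at the stop-block end: the free end beyond the stop block, to be pinched across the bar (22 mm) from above. Axes as fence_face.
- stop_face (a point): Where the stop block's inner face meets the fence's front face, at base-top height; axes as fence_face. The inner face looks along -y and takes the board's end. The black block is 28 mm long along the bar, 34 mm out from the face, 38 mm high, with a bridge over the bar to 57 mm and a knob to 67 mm above the base. Clamped tight on the fence, 80 to 110 mm from the pivot.
- board: The work: flat wooden board 100 mm (its x) by 200 mm (its y) by 15 mm, about 0.18 kg, wider than a gripper opens. Lies flat on the sled, top 36 mm above the bench, far long edge 2 to 9 mm from the brace. Origin under its centre. Slides easily on the waxed base (friction about 0.22); rubber fingertips pressed on it with 10 to 20 N carry it along.
- offcut: Bystander: wooden offcut 45 x 75 x 20 mm on the right end of the sled, right of the kerf near the brace; origin under its centre.
- tape: Bystander: grey tape measure, 66 x 62 x 34 mm, on the near right part of the sled; origin under its centre.
- plane: Bystander: steel block plane, 165 mm long, on the bench right of the sled.
- square: Bystander: try square, 110 mm stock and 150 mm blade, on the bench left of the sled.
- pushstick: Bystander: plywood push stick, 270 mm long, on the bench right of the sled.
- glue: Bystander: glue bottle, 64 mm across, 175 mm high, on the bench left of the sled.
- screwjar: Bystander: glass jar of 72 mm, 85 mm high, on the bench right of the sled.

How it is judged:
By the outcome, as a careful person would: the job done as asked, in the order asked, and still so for the second after the job is handed in, with the robot touching nothing.
It also fails if it takes over 58 s, if anything falls off the work surface, if the arm or the gripper's body presses on something with over 40 N, if the wrist force passes 120 N, or if a joint passes its speed limit or range.

## Robot

A 6-joint arm with a two-finger parallel gripper is mounted at the origin on the work surface. World frame = base frame: x ahead of the robot, y to its left, z up, the work surface at z = 0. Lengths are in mm, angles in rad, forces in N, time in s.
With the tool pointing down it reaches from about 300 to 850 mm from the base axis. Payload 5.4 kg.
Tool frame: the origin (TCP) lies on the centre line of the jaws, within the pads' length; the fingertips stand 17 mm ahead of it and the grasp point (between the pads) lies 2 mm behind it; z points along the fingers, y is the direction in which the jaws open and shut (so a half turn about z gives the same grasp; the last joint's range is limited). The gripper opens to 85 mm and grips with 20 to 120 N. Pads are 22 mm wide; open, the fingers measure 114 mm over their backs; the gripper's body (76 mm by 85 mm) begins 54 mm behind the grasp point. The pads swing forward as they close: fully open they stand 13 mm farther back than shut.
Start: joints at [1.1, 0.158, 1.597, -0, 1.386, -0.21], TCP at [148.277, 555.536, 220.599] pointing down, gripper open.
Joint ranges: [-2.91, 2.91], [-0.94, 2.29], [0.18, 2.7], [-1.29, 4.43], [0.17, 2.64], [-3, 3]. Speed limits (rad/s): [2.57, 2.57, 3.14, 3.14, 3.14, 3.14].

## Interface

Orientations are given as a unit quaternion [x, y, z, w].
In Python, from workcell import get_obs, grab_frame, camera_model, finish_job gives the robot as it stands.
- The arm moves only by the tool drive_tool, never from a script. Its argument "series" is a list of rows, each a list of 7 numbers: the turn, a rotation vector about the tool's x, y, z in units of 8 degrees (1.0 is 8 degrees), then the shift along the tool's x, y, z in m, then the closure, from 0 (fully open) to 1 (shut). A call has 1 to 12 rows; each row is the pose to reach, as a shift and turn from the pose measured when the call began, along the tool's axes at that moment; what a row does not reach only later rows make up. A row lasts 1/8 s, in which the tool goes at most 62.5 mm and 10.7 degrees, less where a joint would pass 70% of its speed; a pose out of reach is approached as far as the arm can. A call with a gripper value outside its range is refused whole. The fingers move at their own pace and stop on an object; "squeeze" is the grip in N (left out, the last holds). Time passes only in rows, so rows that repeat a pose let the fingers close. It gives the time, the measured TCP pose, the force and the opening at its end, in the units of the state.
- get_obs(): the state, without advancing time (a new reading comes with each control period).
- grab_frame(name): name is "side" or "top" or "wrist"; returns (picture, depth): 384x512x3 uint8, red, green, blue; 384x512 float32, mm along the optical axis (not along the pixel's ray), 0 where there is no reading.
- camera_model(name): a dict with "vfov" (degrees; the focal length in pixels is half the picture's height over the tangent of half this angle, whatever the lens; pixels are square), "cx", "cy" (the principal point, pixels), "k1" (the pictures are not rectified: a ray, as slopes to the right and down, at radius r is drawn at 1 + k1 r^2 times it, then the intrinsics apply), "view" (4x4, takes a point from world to camera coordinates); the wrist camera has in their place "tool_from_camera" (4x4, takes a point from camera to tool coordinates, whose origin is the TCP and whose axes are the flange's). Camera axes: x right, y down, z forward; pixel columns grow to the right and rows downward; lengths in mm; the calibration is good to about 2 mm. A picture is of the moment at which its call begins: read the wrist's pose just before it. camera_model takes no time and is no camera call.
- finish_job(): hands the job in, once; it reports no verdict.
The state is a dict: "time": time; "joint_positions": joint angles; "qvel": joint speeds; "joint_efforts": joint torques, N m; "tool_pos": TCP position; "tcp_rot": TCP orientation; "force": force on the tool from outside, world axes, zero at the start; "ft_torque": the same for the moment, N m; "width": finger opening in mm.
Only numpy, scipy, OpenCV 4.12 (cv2) and the standard library are available. Lean on these libraries where they do the work, as an engineer would, in place of code of your own. Each camera call takes 0.05 s, during which the arm holds its last target.

## Working session

There is one attempt and no reset: what is moved stays moved. The work goes in short steps, Python scripts to look and compute and a tool call to move; the robot and the scene stay as the last step left them, time stands still between calls to the robot, and variables do not carry over. Pictures are saved under pics/ and viewed, and the job is handed in when it is done.

Besides the shell and the picture viewer there is one more tool, called by a JSON object that holds its "op" and its "data". drive_tool: Moves the arm, as the interface text tells. Its arguments: {"type":"object","properties":{"series":{"type":"array"},"squeeze":{"type":"number"}},"required":["series"]}

```bash
ls; mkdir -p pics
cat > h.py <<'E'
import numpy as np, cv2
from workcell import get_obs, grab_frame, camera_model, finish_job
from scipy.spatial.transform import Rotation as R
def save(im,n): cv2.imwrite('pics/'+n+'.png',cv2.cvtColor(im,cv2.COLOR_RGB2BGR))
def K(m):
    f=192/np.tan(np.radians(m['vfov'])/2); return f
def rays(m,uv):
    uv=np.atleast_2d(np.asarray(uv,float)); f=K(m)
    d=(uv-[m['cx'],m['cy']])/f; s=d.copy()
    for _ in range(30):
        s=d/(1+m['k1']*(s**2).sum(1,keepdims=True))
    return np.c_[s,np.ones(len(s))]
def c2w(m,o=None):
    if 'view' in m: return np.linalg.inv(np.array(m['view']))
    T=np.eye(4);T[:3,:3]=R.from_quat(o['tcp_rot']).as_matrix();T[:3,3]=o['tool_pos']
    return T@np.array(m['tool_from_camera'])
def onz(m,uv,z,o=None):
    T=c2w(m,o); d=rays(m,uv)@T[:3,:3].T; p=T[:3,3]
    return p+d*((z-p[2])/d[:,2])[:,None]
def dep(m,uv,D,o=None):
    T=c2w(m,o); uv=np.atleast_2d(uv); r=rays(m,uv); z=np.array([D[int(v),int(u)] for u,v in uv])
    return (r*z[:,None])@T[:3,:3].T+T[:3,3]
def proj(m,P,o=None):
    T=np.linalg.inv(c2w(m,o)); q=np.atleast_2d(P)@T[:3,:3].T+T[:3,3]
    s=q[:,:2]/q[:,2:]; s=s*(1+m['k1']*(s**2).sum(1,keepdims=True))
    return s*K(m)+[m['cx'],m['cy']]
E
python3 - <<'E'
from h import *
o=get_obs(); print(o)
for n in ['top','side','wrist']:
    im,D=grab_frame(n); save(im,n+'0'); np.savez('pics/'+n+'0.npz',im=im,D=D)
    print(n,camera_model(n))
E
```

```text
pics
{'time': 0.0, 'joint_positions': array([ 1.09990765e+00,  1.59057172e-01,  1.59825653e+00,  2.72599353e-05,
        1.38619622e+00, -2.10056960e-01]), 'qvel': array([6.99258624e-04, 2.07387626e-05, 4.01911899e-04, 6.18784506e-04,
       1.59168610e-03, 1.46588800e-03]), 'joint_efforts': array([ 2.43579416e-03, -3.96011102e+01, -3.31428838e+01, -1.55299913e-04,
        8.46233976e-03, -1.21392048e-05]), 'tool_pos': array([147.9804845 , 554.98246456, 219.60019151]), 'tcp_rot': array([ 1.30048913e-01,  9.91507116e-01, -8.99128413e-04, -3.32745064e-04]), 'force': array([-0.8592628 , -0.83092539, -0.09444041]), 'ft_torque': array([-0.04153822,  0.07994374,  0.00810492]), 'width': 85.26771245161275}
top {'vfov': 45.151805577649284, 'cx': 256.60286112848996, 'cy': 190.6997335386332, 'k1': -0.054854005675954116, 'view': array([[ 7.33943943e-03, -9.99967762e-01,  3.25692362e-03,
        -1.46943455e+01],
       [-9.78189282e-01, -7.85564377e-03, -2.07566899e-01,
         5.06959434e+02],
       [ 2.07585793e-01, -1.66246309e-03, -9.78215403e-01,
         1.45093858e+03],
       [ 0.00000
[... 309 characters left out ...]
8480e-01, -8.61663802e-01,
         6.91817215e+01],
       [ 4.99303890e-02, -8.60292816e-01, -5.07349216e-01,
         1.53591508e+03],
       [ 0.00000000e+00,  0.00000000e+00,  0.00000000e+00,
         1.00000000e+00]])}
wrist {'vfov': 67.89190801536412, 'cx': 252.82927433796036, 'cy': 190.7053539302114, 'k1': -0.013143499970920389, 'tool_from_camera': array([[ 7.35669364e-04, -9.48536319e-01, -3.16667508e-01,
         8.13323237e+01],
       [ 9.99999355e-01,  9.71694343e-04, -5.87425234e-04,
         1.43203679e+00],
       [ 8.64898196e-04, -3.16666872e-01,  9.48536422e-01,
        -1.52423954e+02],
       [ 0.00000000e+00,  0.00000000e+00,  0.00000000e+00,
         1.00000000e+00]])}
```

View pics/top0.png

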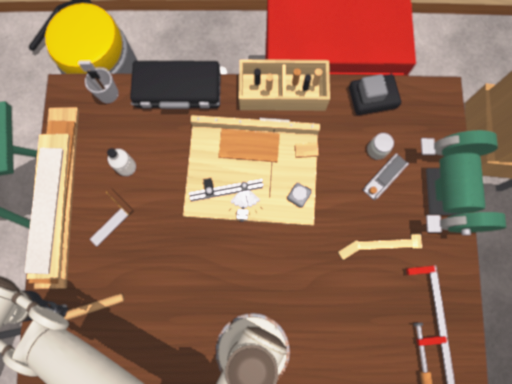

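View pics/side0.png

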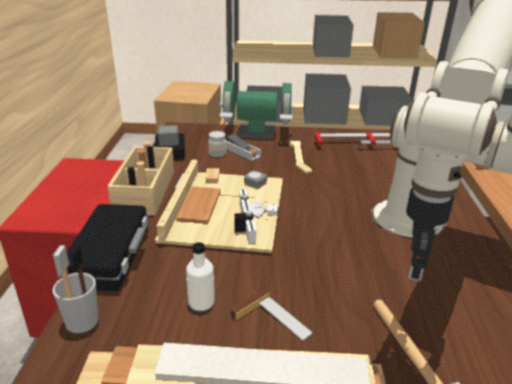

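View pics/wrist0.png

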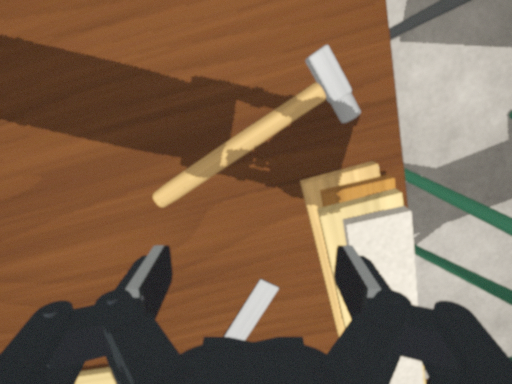

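Run:
```python
from h import *
z=np.load('pics/top0.npz');im=z['im']
c=im[105:230,175:330]; save(cv2.resize(c,None,fx=5,fy=4.8,interpolation=cv2.INTER_CUBIC),'top0z')
```

```text
(no output)
```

View pics/top0z.png

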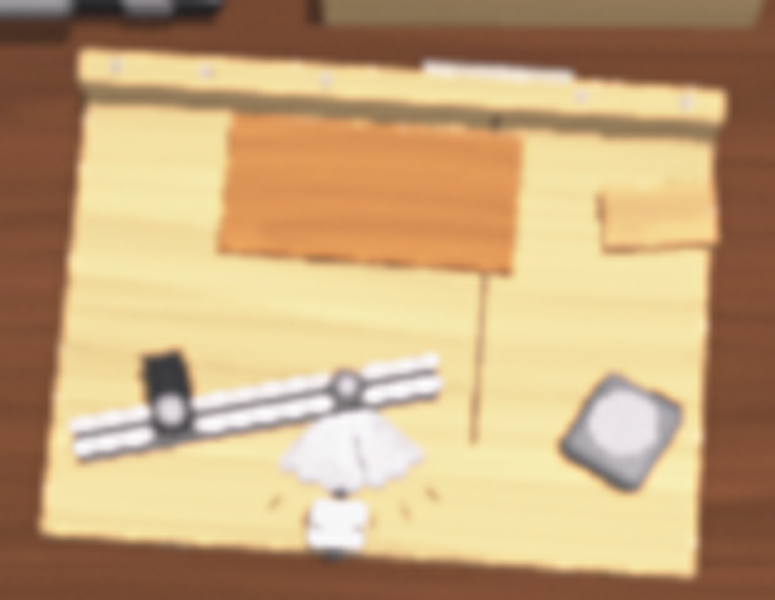

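Run:
```python
from h import *
m=camera_model('top')
f=lambda p:(np.array(p,float)/[5,4.8]+[175,105]-0.4)
nl,nr=onz(m,[f((40,536)),f((695,577))],21)
print('near corners',nl,nr,np.linalg.norm(nl-nr))
ly=(nl-nr)[:2]; a=np.arctan2(ly[1],ly[0])-np.pi/2; print('yaw deg',np.degrees(a))
c=(nl+nr)[:2]/2; ex=np.array([np.cos(a),np.sin(a)]);ey=np.array([-ex[1],ex[0]])
# kerf end etc
o=c+170*ex; print('origin',o)
S=lambda p:np.c_[(p[:,:2]-o)@ex,(p[:,:2]-o)@ey]
print('far top of brace',S(onz(m,[f((80,50)),f((725,92))],71)))
print('kerf',S(onz(m,[f((485,275)),f((473,440))],21)))
print('board',S(onz(m,[f((232,114)),f((522,138)),f((512,273)),f((219,252))],36)))
print('pivot',S(onz(m,[f((347,386))],70)))
F=S(onz(m,[f((75,438)),f((437,374))],66)); print('fence ends',F,np.degrees(np.arctan2(*(F[1]-F[0])[::1])))
print('fencecorners',S(onz(m,[f((72,424)),f((80,460)),f((434,356)),f((438,392))],66)))
print('knob',S(onz(m,[f((171,410))],88)))
print('block front far corners',S(onz(m,[f((143,356)),f((180,352)),f((190,395))],59)))
```

```text
near corners [425.86622982 232.21773034  21.        ] [ 400.95799173 -198.76201174   21.        ] 431.69892101287695
yaw deg -3.307698672571128
origin [583.12890317   6.91917026]
far top of brace [[ 164.76619102  214.59030419]
 [ 162.38678586 -216.71867542]]
kerf [[ 34.39693563 -65.77498166]
 [-84.2015131  -64.70577189]]
board [[136.7915818  112.83339593]
 [131.94604699 -84.70761522]
 [ 32.83081799 -83.42050255]
 [ 35.08423279 113.21965449]]
pivot [[-62.43764762  19.56218827]]
fence ends [[-108.75994717  192.19748458]
 [ -49.42547163  -37.90633562]] 165.54071500404007
fencecorners [[ -99.32560093  195.04538496]
 [-123.52230916  187.555905  ]
 [ -37.0834892   -35.18042224]
 [ -61.80949609  -39.33135644]]
knob [[-90.0730375  129.47746413]]
block front far corners [[-47.87406799 154.35508711]
 [-43.50452625 130.47646864]
 [-72.92010979 121.41330473]]
```

{"op": "drive_tool", "data": {"series": [[0, 0, -0.5, -0.05, -0.034, -0.03, 0], [0, 0, -1, -0.1, -0.07, -0.08, 0], [0, 0, -1.5, -0.15, -0.1, -0.08, 0], [0, 0, -1.5, -0.2, -0.136, -0.08, 0], [0, 0, -1.5, -0.25, -0.17, -0.08, 0], [0, 0, -1.5, -0.3, -0.204, -0.08, 0], [0, 0, -1.5, -0.35, -0.239, -0.08, 0], [0, 0, -1.5, -0.4, -0.273, -0.08, 0], [0, 0, -1.5, -0.45, -0.307, -0.08, 0], [0, 0, -1.5, -0.5, -0.341, -0.08, 0], [0, 0, -1.5, -0.55, -0.375, -0.08, 0], [0, 0, -1.5, -0.584, -0.398, -0.08, 0]]}}

```text
time: 1.65
tool_pos: [610.8, 17.6, 299.4]
tcp_rot: [0.027, 1.0, -0.001, -0.001]
force: [-0.3, 0.4, 0.4]
width: 85.8
```

Run:
```python
from h import *
o=get_obs(); print(o['time'],o['tool_pos'],o['tcp_rot'],o['joint_positions'],o['qvel'])
im,D=grab_frame('wrist'); save(cv2.resize(im,(800,600),interpolation=cv2.INTER_CUBIC),'w1'); np.savez('pics/w1.npz',im=im,D=D,p=o['tool_pos'],q=o['tcp_rot'])
```

```text
1.65 [610.81134695  17.62472957 299.4426972 ] [ 2.66297133e-02  9.99644822e-01 -6.84465430e-04 -7.87546272e-04] [-1.67817534e-01  2.13775842e-01  1.37954283e+00 -1.57730359e-03
  1.54964080e+00 -1.68531366e+00] [-0.34266923  0.51555769 -0.59247055  0.01011712  0.0771622  -0.35515085]
```

View pics/w1.png

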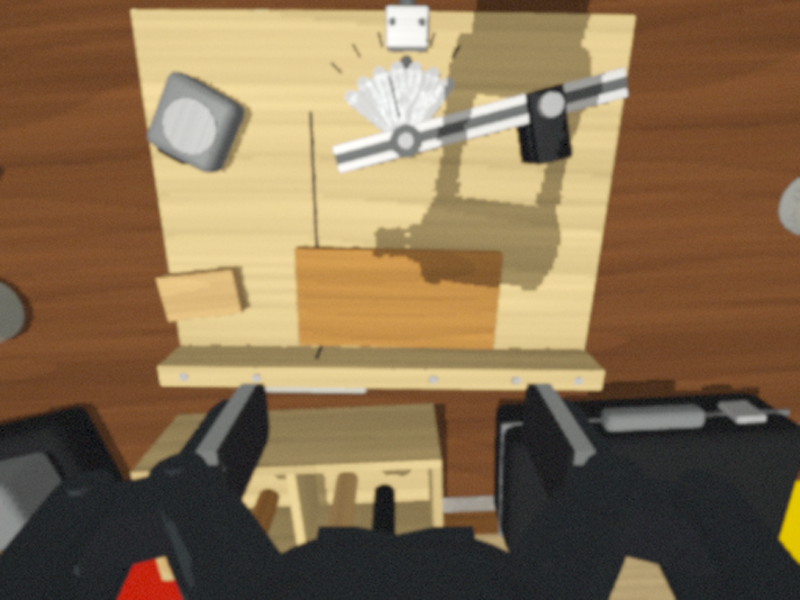

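Run:
```python
from h import *
o=get_obs()
im,D=grab_frame('wrist'); np.savez('pics/w2.npz',im=im,D=D,p=o['tool_pos'],q=o['tcp_rot'])
o=get_obs()
im,D=grab_frame('wrist'); np.savez('pics/w3.npz',im=im,D=D,p=o['tool_pos'],q=o['tcp_rot'])
print(o['tool_pos'],o['qvel'])
save(cv2.resize(im[0:240,80:420],(800,565),interpolation=cv2.INTER_CUBIC),'w3')
```

```text
[611.13185086  16.47804223 298.7128322 ] [ 0.05621548 -0.05027973  0.05085519  0.03090424  0.02510611  0.02769863]
```

View pics/w3.png

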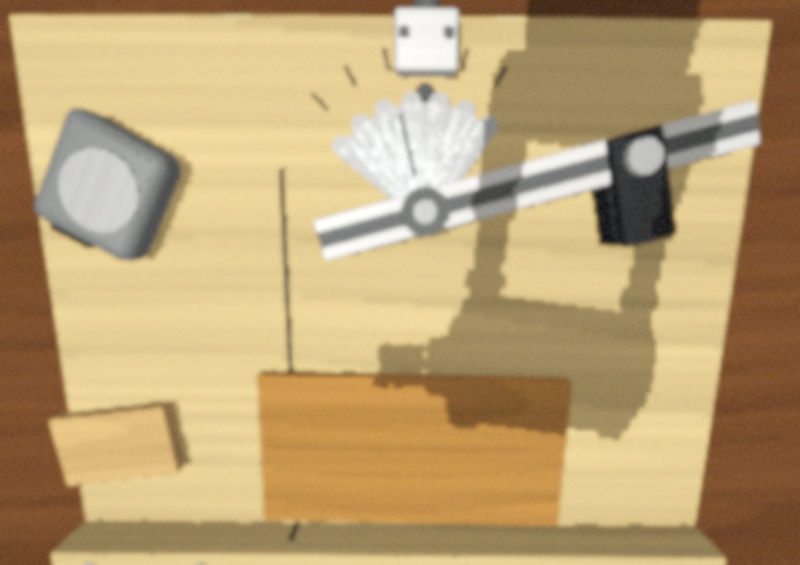

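```bash
cat >> h.py <<'E'
def load(n):
    z=np.load('pics/'+n+'.npz'); return z['im'],z['D'],dict(tool_pos=z['p'],tcp_rot=z['q'])
E
python3 - <<'E'
from h import *
from scipy.optimize import least_squares
im,D,o=load('w3'); m=camera_model('wrist')
f=lambda L:(np.array(L,float)+.5)*[340/800,240/565]+[80,0]-.5
W=onz(m,f([(10,14),(772,20),(697,526),(85,521)]),21,o)
T=np.array([(-170,-215),(-170,215),(140,215),(140,-215)])
def tr(p,q): c,s=np.cos(p[2]),np.sin(p[2]); return q@np.array([[c,s],[-s,c]])+p[:2]
r=least_squares(lambda p:(tr(p,T)-W[:,:2]).ravel(),[583,7,-.058]); p=r.x
print(p[:2],np.degrees(p[2]),'res',r.fun.round(1))
inv=lambda w:(w[:,:2]-p[:2])@np.array([[np.cos(p[2]),-np.sin(p[2])],[np.sin(p[2]),np.cos(p[2])]])
print('kerf',inv(onz(m,f([(282,168),(291,372)]),21,o)).round(1))
print('pivot',inv(onz(m,f([(426,211)]),68,o)).round(1))
F=inv(onz(m,f([(314,222),(324,261),(757,101),(761,143)]),66.5,o));print('fence',F.round(1))
d=(F[2]+F[3]-F[0]-F[1]); print('ang',np.degrees(np.arctan2(-d[0],d[1])))
print('board',inv(onz(m,f([(259,372),(570,378),(557,527),(264,522)]),36,o)).round(1))
th=np.radians(15); FF=lambda q:(q-[-65,20])@np.array([[np.cos(th),-np.sin(th)],[np.sin(th),np.cos(th)]])
print('block top corners fence fr (z59)',FF(inv(onz(m,f([(601,243),(620,244),(674,235),(610,180),(667,165)]),59,o))).round(1), 'knob',FF(inv(onz(m,f([(646,156)]),88,o))))
u=proj(m,np.c_[tr(p,np.array([[-65.,20]])),67],o); print(u)
print('depth fence',[dep(m,f([q]),D,o).round(0) for q in [(560,175),(715,130),(646,156),(630,215)]])
im,Dt=np.load('pics/top0.npz')['im'],np.load('pics/top0.npz')['D']
print('glue',onz(camera_model('top'),[(113,155)],175))
E
```

```text
[587.01828751   7.66765407] -3.591411527663281 res [ 0.2 -1.1  0.2  1.2 -0.1 -0.2 -0.2  0.2]
kerf [[-90.3 -64.7]
 [ 32.8 -64.9]]
pivot [[-65.7  20.3]]
fence [[ -59.7  -40.5]
 [ -39.2  -35.7]
 [-121.3  190.8]
 [-101.4  196.3]]
ang 14.964555733742204
board [[ 29.8 -82.4]
 [ 32.  113.3]
 [134.8 113.1]
 [132.8 -85.4]]
block top corners fence fr (z59) [[ 40.1  91.4]
 [ 43.3 101.6]
 [ 46.1 131.6]
 [  8.8 101.6]
 [  9.  132.8]] knob [[  1.95778853 112.61148845]]
[[260.51075422  89.95103333]]
depth fence [array([[508., 104.,  66.]]), array([[491., 185.,  66.]]), array([[503., 142.,  89.]]), array([[531., 139.,  77.]])]
glue [[589.06850532 428.47109879 175.        ]]
```

```bash
cat >> h.py <<'E'
PO=np.array([587.0,7.7]);YA=np.radians(-3.59)
def sw(q):
    c,s=np.cos(YA),np.sin(YA); q=np.asarray(q,float); return np.array([c*q[0]-s*q[1],s*q[0]+c*q[1]])+PO
def fw(th,q): # fence frame (pivot origin) -> world, th deg
    t=np.radians(th); return sw(np.array([-65,20])+[np.cos(t)*q[0]-np.sin(t)*q[1],np.sin(t)*q[0]+np.cos(t)*q[1]])
def row(pos,yaw,o=None):
    """pos world TCP mm, yaw of tool y (deg, world)"""
    o=o or get_obs(); A=R.from_quat(o['tcp_rot']); y=np.radians(yaw)
    B=R.from_matrix(np.array([[-np.sin(y),np.cos(y),0],[np.cos(y),np.sin(y),0],[0,0,-1]]))
    B=R.from_matrix(np.c_[[-np.sin(y),np.cos(y),0],[np.cos(y),np.sin(y),0],[0,0,-1]])
    r=(A.inv()*B).as_rotvec(degrees=True)/8
    d=A.inv().apply(np.asarray(pos)-o['tool_pos'])/1000
    return np.r_[r.round(3),d.round(4)]
def st():
    o=get_obs(); A=R.from_quat(o['tcp_rot']).as_matrix(); print('t',round(o['time'],2),'pos',np.round(o['tool_pos'],1),'yaw',np.degrees(np.arctan2(A[1,1],A[0,1])).round(2),'tilt',A[:2,2].round(4),'F',np.round(o['force'],1),'w',round(o['width'],1)); return o
E
python3 - <<'E'
from h import *
o=st()
g=fw(15,(0,158)); print(g)
print(row([*g,150],11.41,o).tolist()); print(row([*g,60],11.41,o).tolist())
E
```

```text
t 1.8 pos [610.1  18.5 299. ] yaw 86.9 tilt [-0.0026 -0.001 ] F [ 0.5  1.2 -0.6] w 85.6
[492.12298645 186.60820749]
[-0.019, -0.01, 9.436, 0.1265, 0.1617, 0.1492]
[-0.019, -0.01, 9.436, 0.1263, 0.1617, 0.2392]
```

{"op": "drive_tool", "data": {"series": [[0, 0, 1.2, 0.0156, 0.02, 0.018, 0.2], [0, 0, 2.4, 0.031, 0.04, 0.037, 0.3], [0, 0, 3.6, 0.047, 0.06, 0.056, 0.3], [0, 0, 4.8, 0.062, 0.08, 0.075, 0.3], [0, 0, 6.0, 0.078, 0.1, 0.09, 0.3], [0, 0, 7.2, 0.094, 0.12, 0.11, 0.3], [0, 0, 8.4, 0.11, 0.14, 0.13, 0.3], [0, 0, 9.436, 0.1265, 0.1617, 0.149, 0.3], [0, 0, 9.436, 0.1265, 0.1617, 0.149, 0.3], [0, 0, 9.436, 0.1265, 0.1617, 0.149, 0.3]]}}

```text
time: 3.05
tool_pos: [492.5, 186.8, 151.1]
tcp_rot: [0.632, 0.775, -0.001, -0.0]
force: [-0.0, -0.3, 1.1]
width: 59.8
```

Run:
```python
from h import *
o=st()
im,D=grab_frame('wrist'); save(cv2.resize(im,(800,600)),'w4'); np.savez('pics/w4.npz',im=im,D=D,p=o['tool_pos'],q=o['tcp_rot'])
g=fw(15,(0,158)); o=st()
print(row([*g,60],11.41,o).tolist())
```

```text
t 3.05 pos [492.5 186.8 151.1] yaw 11.57 tilt [-0.0011 -0.0011] F [-0.  -0.3  1.1] w 59.8
t 3.1 pos [493.  186.5 151.4] yaw 11.5 tilt [-0.0003 -0.001 ] F [ 0.2  0.1 -1.1] w 59.6
[-0.004, 0.006, 0.012, 0.0004, -0.0008, 0.0914]
```

View pics/w4.png

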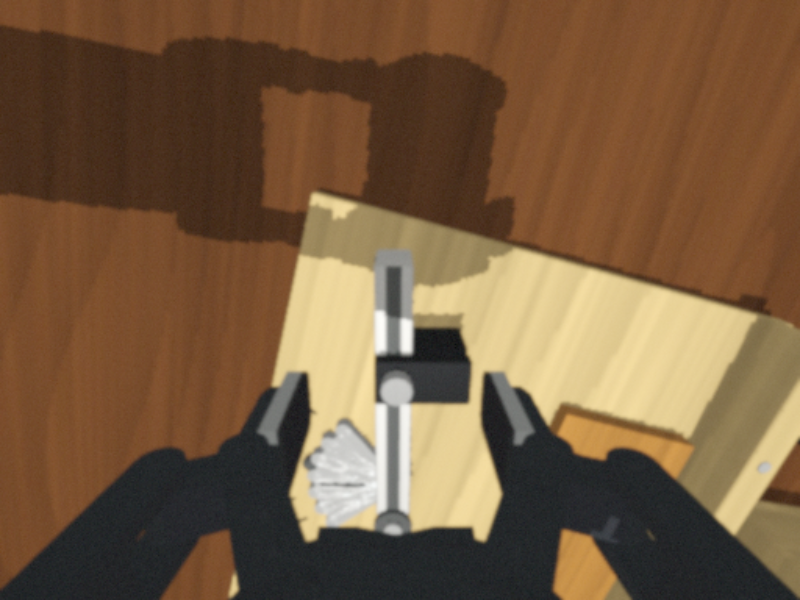

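{"op": "drive_tool", "data": {"series": [[0, 0, 0, 0, -0.001, 0.04, 0.3], [0, 0, 0, 0, -0.001, 0.08, 0.3], [0, 0, 0, 0, -0.001, 0.091, 0.3], [0, 0, 0, 0, -0.001, 0.091, 0.5], [0, 0, 0, 0, -0.001, 0.091, 1], [0, 0, 0, 0, -0.001, 0.091, 1], [0, 0, 0, 0, -0.001, 0.091, 1], [0, 0, 0, 0, -0.001, 0.091, 1], [0, 0, 0, 0, -0.001, 0.091, 1]], "squeeze": 40}}

```text
time: 4.22
tool_pos: [492.0, 186.2, 60.4]
tcp_rot: [0.633, 0.774, -0.0, 0.0]
force: [0.2, -0.3, -0.6]
width: 0.0
```

Run:
```python
from h import *
o=st()
p0=o['tool_pos']
piv=fw(0,(0,0)); print(piv, np.linalg.norm(p0[:2]-piv), np.degrees(np.arctan2(*(p0[:2]-piv)[::-1]))-90+3.59)
A=R.from_quat(o['tcp_rot'])
for t in (15,18,21,24,27,30,31,32):
    print(t,row([*fw(t,(0,158)),p0[2]],t-3.59,o).tolist())
```

```text
t 4.22 pos [492.  186.2  60.4] yaw 11.51 tilt [-0.0003 -0.0009] F [ 0.2 -0.3 -0.6] w 0.0
[523.37987791  31.7308149 ] 157.6627854964985 15.060491599594737
15 [-0.003, 0.006, 0.013, 0.0003, 0.0002, -0.0]
18 [-0.003, 0.006, -0.362, 0.0001, -0.0081, 0.0]
21 [-0.004, 0.006, -0.737, -0.0005, -0.0163, 0.0]
24 [-0.004, 0.006, -1.112, -0.0016, -0.0246, 0.0]
27 [-0.004, 0.006, -1.487, -0.0031, -0.0327, 0.0]
30 [-0.004, 0.006, -1.862, -0.005, -0.0407, 0.0]
31 [-0.004, 0.006, -1.987, -0.0057, -0.0434, 0.0]
32 [-0.004, 0.006, -2.112, -0.0065, -0.046, 0.0]
```

Run:
```python
from h import *
o=st()
im,D=grab_frame('wrist'); save(cv2.resize(im,(800,600)),'w5')
im,D=grab_frame('side'); save(cv2.resize(im[150:270,140:300],(800,600),interpolation=cv2.INTER_CUBIC),'s5');np.savez('pics/s5.npz',im=im,D=D)
st()
```

```text
t 4.22 pos [492.  186.2  60.4] yaw 11.51 tilt [-0.0003 -0.0009] F [ 0.2 -0.3 -0.6] w 0.0
t 4.33 pos [492.  186.2  60.4] yaw 11.51 tilt [-0.0004 -0.0009] F [-0.2 -0.6 -0.2] w -0.0
```

View pics/w5.png

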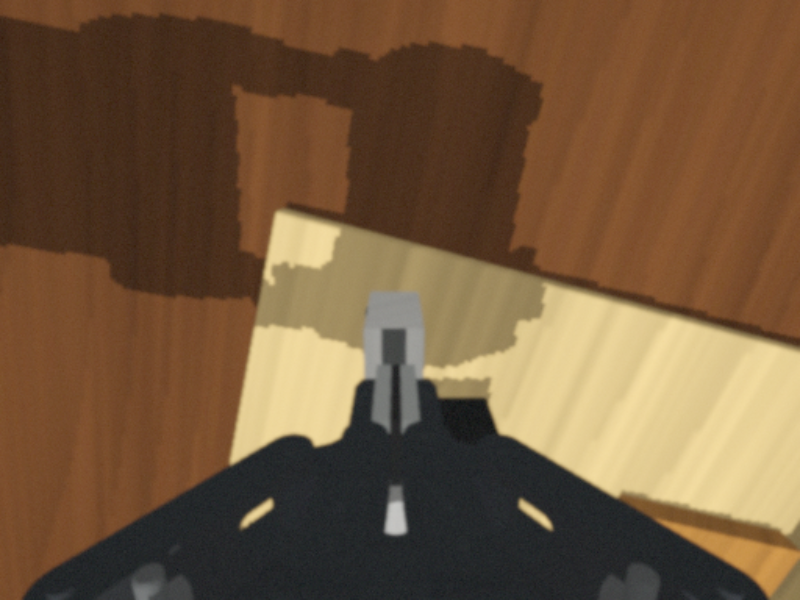

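View pics/s5.png

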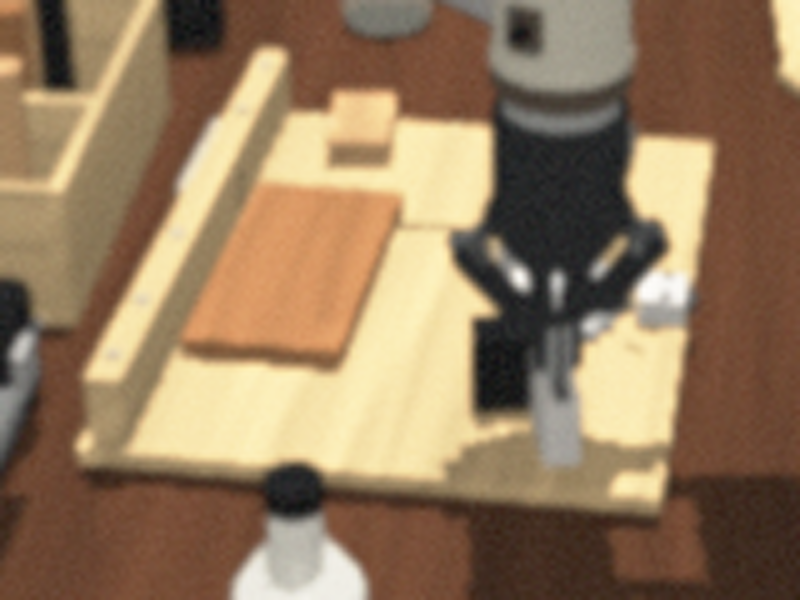

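Run:
```python
from h import *
o=st(); m=camera_model('wrist')
im,D=grab_frame('wrist'); np.savez('pics/w6.npz',im=im,D=D,p=o['tool_pos'],q=o['tcp_rot'])
save(cv2.resize(im[170:300,180:330],(750,650)[:2] if 0 else (690,598),interpolation=cv2.INTER_CUBIC),'w6')
s=1.5625
for q in [(380,310),(395,350),(372,345),(380,375),(380,400),(380,420),(396,400),(412,400),(412,425),(465,415),(395,520),(300,300)]:
    print(q,dep(m,[np.array(q)/s],D,o).round(1), im[int(q[1]/s),int(q[0]/s)])
print(proj(m,[[*o['tool_pos'][:2],o['tool_pos'][2]-17]],o)*s,proj(m,[[*fw(15,(0,180)),67],[*fw(15,(0,158)),67]],o)*s)
```

```text
t 4.33 pos [492.  186.2  60.4] yaw 11.51 tilt [-0.0004 -0.0009] F [-0.2 -0.6 -0.2] w -0.0
(380, 310) [[482.4 206.8  46.7]] [149 148 144]
(395, 350) [[489.9 199.7  65.8]] [71 71 73]
(372, 345) [[481.4 200.2  66.2]] [158 158 154]
(380, 375) [[485.4 197.3  81.8]] [119 123 118]
(380, 400) [[485.7 198.4  98.8]] [121 127 121]
(380, 420) [[486.3 197.  106.8]] [121 125 120]
(396, 400) [[490.5 198.6  97.7]] [34 36 36]
(412, 400) [[495.1 199.7  97.9]] [121 122 121]
(412, 425) [[494.3 200.6 112. ]] [54 55 55]
(465, 415) [[529.4 162.9  40.4]] [21 26 28]
(395, 520) [[501.3 144.   87.2]] [196 196 193]
(300, 300) [[446.7 194.5  20.3]] [165 144 100]
[[393.44198933 356.60242571]] [[393.84411612 328.94322134]
 [393.75009232 384.1458844 ]]
```

View pics/w6.png

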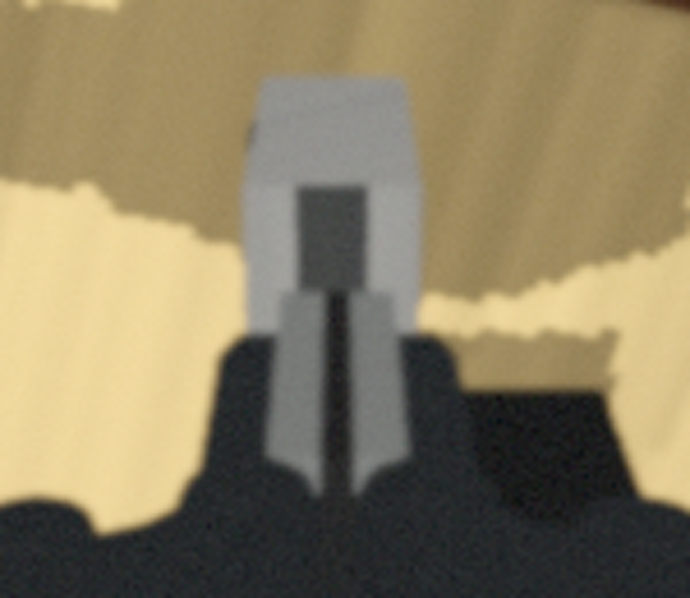

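Run:
```python
from h import *
m=camera_model('wrist'); T=np.array(m['tool_from_camera'])
for n in ['w3','w4','w6']:
    im,D,o=load(n)
    v,u=np.mgrid[0:384:1,0:512:1]; r=rays(m,np.c_[u.ravel(),v.ravel()])
    P=(r*D.ravel()[:,None])@T[:3,:3].T+T[:3,3]
    k=(D.ravel()>0)&(abs(P[:,1])<65)&(abs(P[:,0])<30)&(P[:,2]>-90)&(P[:,2]<20)
    Q=P[k]; C=im.reshape(-1,3)[k]
    print(n,len(Q))
    for y0 in range(-65,65,6):
        s=(Q[:,1]>=y0)&(Q[:,1]<y0+6)
        if s.sum()>5: i=np.where(s)[0]; j=i[np.argsort(Q[i,2])[-5]]; print(y0,s.sum(),Q[j].round(1),C[j])
```

```text
w3 18663
-65 2357 [  7.2 -60.6 -65.2] [57 53 50]
-59 1242 [  7.9 -54.  -32. ] [53 47 40]
-53 1115 [ 12.5 -47.4 -28.4] [151 142 121]
-47 2667 [  6.8 -42.4 -23.5] [70 61 54]
-41 524 [ 12.6 -40.2 -70.3] [25 36 37]
-35 463 [ 17.3 -32.7 -79.8] [35 36 37]
-29 186 [ 18.4 -28.3 -84.3] [141 122  84]
-23 63 [ 11.3 -17.4 -87.4] [84 73 56]
-17 274 [ 10.  -14.4 -82.5] [42 40 43]
-11 338 [ 10.5  -6.8 -82.2] [88 79 59]
-5 268 [ 10.7  -3.  -83.5] [34 34 35]
1 298 [ 10.8   7.  -83.2] [40 39 39]
7 345 [ 10.7   9.8 -82.3] [131 113  79]
13 258 [ 10.8  15.2 -82.4] [62 47 40]
19 52 [ 10.7  19.1 -86.5] [108  92  68]
25 226 [ 18.2  30.9 -83.7] [38 38 42]
31 459 [ 16.3  36.5 -80. ] [35 36 38]
37 619 [ -0.5  43.  -27.7] [30 35 36]
43 2701 [  8.   43.3 -23.4] [141 116  78]
49 1161 [ 11.8  50.  -28.2] [183 168 131]
55 1269 [  8.8  55.4 -33.3] [30 33 38]
61 1778 [  7.6  63.7 -65.5] [35 36 37]
w4 22498
-65 743 [ 12.8 -60.4 -63. ] [80 55 44]
-59 1745 [ 12.6 -54.8 -60.4] [47 43 41]
-53 2867 [  7.3 -51.7 -57.8] [69 51 44]
-47 950 [  8.1 -41.2 -23.8] [66 51 43]
-41 794 [  7.6 -39.4 -20.9] [166 147 102]
-35 2090 [ -0.
[... 781 characters left out ...]
6 -42.4 -71.7] [81 55 46]
-41 2136 [ -7.  -36.  -64.2] [90 79 59]
-35 2040 [ 13.3 -29.6 -57.4] [131 115  81]
-29 1320 [ 13.2 -23.7 -55.2] [161 141  97]
-23 709 [  8.  -18.  -52.1] [160 141  95]
-17 1038 [ 16.8 -11.1  -4.3] [156 144 118]
-11 1999 [22.3 -7.5 19.3] [144 143 140]
-5 2186 [22.4 -0.5 18.8] [146 146 142]
1 2237 [22.3  5.9 19.2] [149 148 144]
7 1817 [22.4  7.8 18.9] [145 144 141]
13 863 [  8.3  13.7 -21.9] [87 78 59]
19 828 [-29.8  24.3  11.6] [27 23 25]
25 1369 [-29.9  29.9  17.6] [24 28 28]
31 2168 [-29.3  33.8  16.7] [24 28 28]
37 2009 [-29.7  38.3  18.5] [27 20 26]
43 751 [ 13.   43.1 -71.7] [166 146  99]
49 370 [ 12.4  50.4 -80.1] [61 48 37]
55 35 [ 13.1  55.2 -87.5] [95 66 49]
```

{"op": "drive_tool", "data": {"series": [[0, 0, 0, 0, 0, 0, 0.4], [0, 0, 0, 0, 0, 0, 0.4], [0, 0, 0, 0, 0, 0, 0.4], [0, 0, 0, 0, 0, 0.01, 0.4], [0, 0, 0, 0, 0, 0.02, 0.4], [0, 0, 0, 0, 0, 0.028, 0.4], [0, 0, 0, 0, 0, 0.028, 0.4], [0, 0, 0, 0, 0, 0.028, 1], [0, 0, 0, 0, 0, 0.028, 1], [0, 0, 0, 0, 0, 0.028, 1], [0, 0, 0, 0, 0, 0.028, 1], [0, 0, 0, 0, 0, 0.028, 1]]}}

```text
time: 5.88
tool_pos: [491.7, 186.2, 32.8]
tcp_rot: [0.633, 0.774, -0.001, -0.0]
force: [-4.0, -0.4, 5.8]
width: 21.1
```

Run:
```python
from h import *
o=st()
im,D=grab_frame('wrist'); save(cv2.resize(im,(800,600)),'w7');np.savez('pics/w7.npz',im=im,D=D,p=o['tool_pos'],q=o['tcp_rot'])
o=st();p0=o['tool_pos']
for t in (15,18,21,24,27,30,31,32):
    print(t,row([*fw(t,(0,158)),p0[2]],t-3.59,o).tolist())
```

```text
t 5.88 pos [491.7 186.2  32.8] yaw 11.5 tilt [-0.0012 -0.0011] F [-4.  -0.4  5.8] w 21.1
t 5.92 pos [491.7 186.2  32.8] yaw 11.5 tilt [-0.0011 -0.0011] F [-4.2 -0.9  5.7] w 21.6
15 [-0.01, 0.006, 0.011, 0.0003, 0.0005, -0.0]
18 [-0.01, 0.006, -0.364, 0.0001, -0.0078, 0.0]
21 [-0.01, 0.005, -0.739, -0.0005, -0.016, 0.0]
24 [-0.01, 0.005, -1.114, -0.0016, -0.0242, 0.0]
27 [-0.01, 0.005, -1.489, -0.0031, -0.0323, 0.0]
30 [-0.01, 0.005, -1.864, -0.005, -0.0404, 0.0001]
31 [-0.01, 0.005, -1.989, -0.0057, -0.0431, 0.0001]
32 [-0.01, 0.004, -2.114, -0.0065, -0.0457, 0.0001]
```

View pics/w7.png

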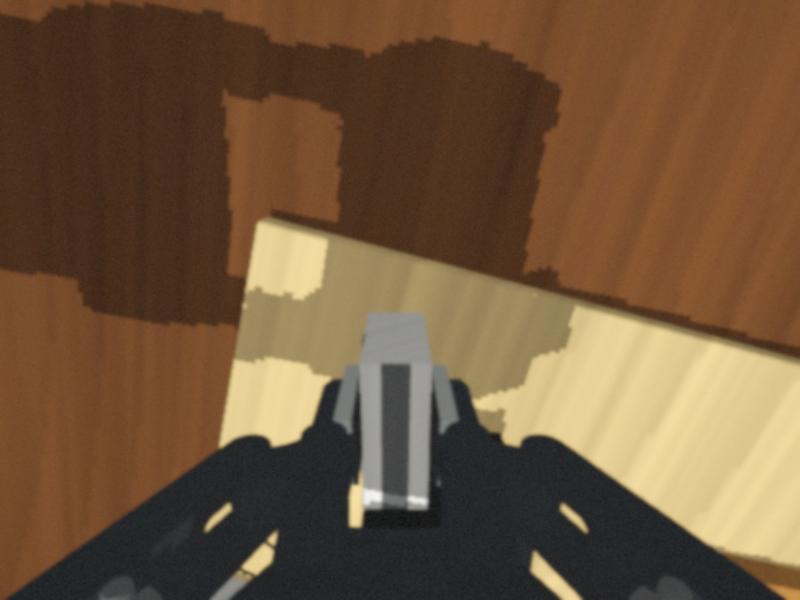

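{"op": "drive_tool", "data": {"series": [[0, 0, -0.2, 0, -0.004, 0, 1], [0, 0, -0.37, 0, -0.008, 0, 1], [0, 0, -0.55, -0.0003, -0.012, 0, 1], [0, 0, -0.74, -0.0005, -0.016, 0, 1], [0, 0, -0.93, -0.001, -0.02, 0, 1], [0, 0, -1.11, -0.0016, -0.024, 0, 1], [0, 0, -1.3, -0.0023, -0.028, 0, 1], [0, 0, -1.49, -0.003, -0.032, 0, 1], [0, 0, -1.68, -0.004, -0.036, 0, 1], [0, 0, -1.86, -0.005, -0.0405, 0, 1], [0, 0, -1.86, -0.005, -0.0405, 0, 1], [0, 0, -1.86, -0.005, -0.0405, 0, 1]]}}

```text
time: 7.42
tool_pos: [452.7, 172.7, 33.1]
tcp_rot: [0.526, 0.85, -0.001, -0.0]
force: [-2.6, -3.3, 6.4]
width: 21.3
```

Run:
```python
from h import *
o=st()
piv=fw(0,(0,0)); p0=o['tool_pos']; print(np.degrees(np.arctan2(*(p0[:2]-piv)[::-1]))-90+3.59)
im,D=grab_frame('top'); np.savez('pics/t8.npz',im=im,D=D)
```

```text
t 7.42 pos [452.7 172.7  33.1] yaw 26.48 tilt [-0.0015 -0.0021] F [-2.6 -3.3  6.4] w 21.3
30.219635786917646
```

{"op": "drive_tool", "data": {"series": [[0, 0, 0, 0, 0, 0, 0.6], [0, 0, 0, 0, 0, 0, 0.4], [0, 0, 0, 0, 0, 0, 0.4], [0, 0, 0, 0, 0, 0, 0.4], [0, 0, 0, 0, 0, -0.03, 0.4], [0, 0, 0, 0, 0, -0.08, 0.4], [0, 0, 0, 0, 0, -0.13, 0.4], [0, 0, 0, 0, 0, -0.18, 0.4], [0, 0, 0, 0, 0, -0.2, 0.4]]}}

```text
time: 8.6
tool_pos: [454.6, 173.4, 236.9]
tcp_rot: [0.526, 0.85, 0.001, 0.002]
force: [-0.0, -0.2, -1.1]
width: 50.9
```

Run:
```python
from h import *
o=st()
print(row([610,17,300],86.4,o).tolist())
```

```text
t 8.6 pos [454.6 173.4 236.9] yaw 26.49 tilt [ 0.0044 -0.0013] F [-0.  -0.2 -1.1] w 50.9
[0.01, 0.033, -7.489, -0.2095, 0.0696, -0.0622]
```

{"op": "drive_tool", "data": {"series": [[0, 0, -1.2, -0.035, 0.012, -0.01, 0.3], [0, 0, -2.4, -0.07, 0.023, -0.02, 0.1], [0, 0, -3.6, -0.105, 0.035, -0.03, 0], [0, 0, -4.8, -0.14, 0.046, -0.04, 0], [0, 0, -6, -0.17, 0.058, -0.05, 0], [0, 0, -7.2, -0.2, 0.068, -0.06, 0], [0, 0, -7.49, -0.21, 0.07, -0.062, 0], [0, 0, -7.49, -0.21, 0.07, -0.062, 0], [0, 0, -7.49, -0.21, 0.07, -0.062, 0]]}}

```text
time: 9.72
tool_pos: [610.2, 17.3, 299.4]
tcp_rot: [0.032, 1.0, -0.0, 0.002]
force: [0.8, 0.1, -0.2]
width: 85.3
```

```bash
cat >> h.py <<'E'
def snap(n,crop=True):
    o=st(); im,D=grab_frame('wrist'); np.savez('pics/'+n+'.npz',im=im,D=D,p=o['tool_pos'],q=o['tcp_rot'])
    save(cv2.resize(im[0:240,80:420],(800,565),interpolation=cv2.INTER_CUBIC) if crop else cv2.resize(im,(800,600),interpolation=cv2.INTER_CUBIC),n)
E
python3 - <<'E'
from h import *
snap('w9')
E
```

```text
t 9.72 pos [610.2  17.3 299.4] yaw 86.39 tilt [ 0.0035 -0.0009] F [ 0.8  0.1 -0.2] w 85.3
```

View pics/w9.png

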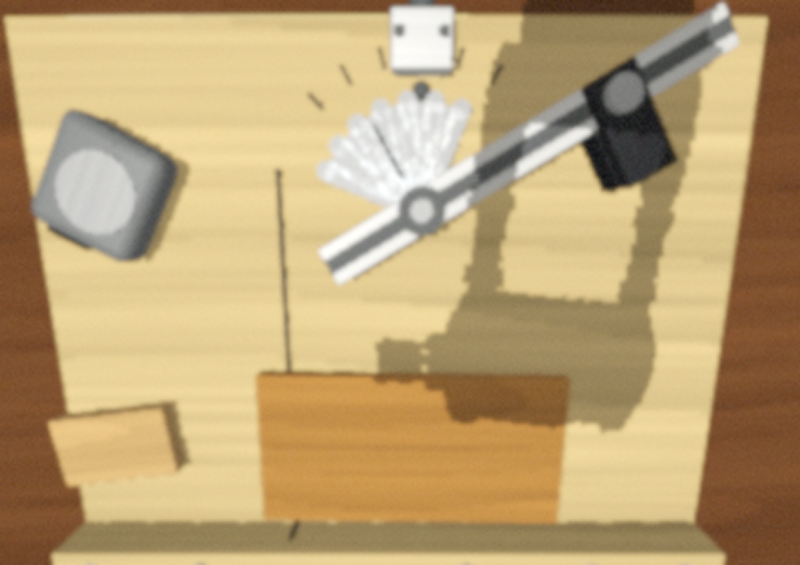

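```bash
cat >> h.py <<'E'
def cf(L): return (np.array(L,float)+.5)*[340/800,240/565]+[80,0]-.5
def toS(w): 
    w=np.atleast_2d(w); return (w[:,:2]-PO)@np.array([[np.cos(YA),-np.sin(YA)],[np.sin(YA),np.cos(YA)]])
def toF(w,th=30):
    t=np.radians(th); return (toS(w)-[-65,20])@np.array([[np.cos(t),-np.sin(t)],[np.sin(t),np.cos(t)]])
E
python3 - <<'E'
from h import *
im,D,o=load('w9'); m=camera_model('wrist')
print('near corners',toS(onz(m,cf([(5,15),(768,16),(696,523),(85,520)]),21,o)).round(1))
F=toS(onz(m,cf([(319,254),(338,284),(725,1),(739,42)]),66.5,o));print('fence',F.round(1))
d=(F[2]+F[3]-F[0]-F[1]); print('ang',np.degrees(np.arctan2(-d[0],d[1])),toF(onz(m,cf([(319,254),(338,284),(725,1),(739,42)]),66.5,o)).round(1))
print('board',toS(onz(m,cf([(257,373),(568,377),(556,523),(263,520)]),36,o)).round(1))
print('pivot',toS(onz(m,cf([(421,210)]),68,o)).round(1))
# stop block: depth samples in fence frame
v,u=np.mgrid[0:120,280:380]; uv=np.c_[u.ravel(),v.ravel()]
P=dep(m,uv,D,o); f=toF(P); 
k=(P[:,2]>30)&(f[:,0]>14)&(f[:,0]<60)&(f[:,1]>60)&(f[:,1]<150)
print(k.sum()); 
for a in range(14,50,4):
    s=k&(f[:,0]>=a)&(f[:,0]<a+4); 
    if s.sum(): print(a,s.sum(),'y',np.percentile(f[s,1],[1,5,50,95,99]).round(1),'z',np.percentile(P[s,2],[5,50,95]).round(1))
s=k&(P[:,2]>54); print(np.percentile(f[s,1],[1,3,50,97,99]))
E
```

```text
near corners [[-170.7 -213.9]
 [-170.   213.7]
 [ 140.6  215.2]
 [ 138.8 -215.3]]
fence [[ -43.   -36.8]
 [ -26.8  -26.9]
 [-164.6  169.9]
 [-146.7  179.6]]
ang 30.305799570312693 [[ -9.3 -60.2]
 [  9.6 -59.7]
 [-11.3 179.6]
 [  9.1 179. ]]
board [[ 30.4 -82.8]
 [ 32.8 113.2]
 [133.7 112.9]
 [131.6 -85.9]]
pivot [[-65.9  19.3]]
875
14 117 y [ 98.9  99.  107.6 124.9 126.3] z [40.2 76.1 77.7]
18 120 y [ 98.7  99.  107.4 124.6 126.6] z [40.6 76.1 77.8]
22 117 y [ 98.8  99.  107.3 124.9 126.8] z [38.5 76.2 77.7]
26 115 y [ 98.8  99.  108.2 125.4 126.3] z [40.2 76.1 77.5]
30 114 y [ 98.9  99.  107.4 124.8 126.4] z [39.5 76.2 77.6]
34 115 y [ 98.8  99.  107.6 124.5 126.6] z [37.8 76.1 77.6]
38 111 y [ 98.8  98.9 106.7 124.8 126.5] z [39.8 76.3 77.8]
42 66 y [ 98.9  99.1 108.  124.6 126.1] z [42.6 76.  77.4]
[ 98.95271594  99.09146623 110.15964708 126.04429423 126.69655334]
```

Run:
```python
from h import *
o=st()
c=sw((82.1,14.4)); print(c)
for z in (60,25): print(row([*c,z],85.7,o).tolist())
```

```text
t 9.78 pos [610.1  17.4 299.5] yaw 86.41 tilt [ 0.0037 -0.001 ] F [-0.3 -0.1 -0.5] w 85.4
[669.84056804  16.93094178]
[-0.006, 0.027, 0.089, -0.0587, 0.0035, 0.2397]
[-0.006, 0.027, 0.089, -0.0586, 0.0035, 0.2747]
```

{"op": "drive_tool", "data": {"series": [[0, 0, 0.09, -0.02, 0.003, 0.05, 0], [0, 0.02, 0.09, -0.04, 0.0035, 0.1, 0], [0, 0.027, 0.09, -0.0587, 0.0035, 0.15, 0], [0, 0.027, 0.09, -0.0587, 0.0035, 0.2, 0], [0, 0.027, 0.09, -0.0587, 0.0035, 0.24, 0], [0, 0.027, 0.09, -0.0587, 0.0035, 0.26, 0], [0, 0.027, 0.09, -0.0587, 0.0035, 0.274, 0], [0, 0.027, 0.09, -0.0587, 0.0035, 0.275, 0], [0, 0.027, 0.09, -0.0587, 0.0035, 0.275, 0]]}}

```text
time: 10.9
tool_pos: [671.2, 16.8, 26.5]
tcp_rot: [0.038, 0.999, -0.001, 0.001]
force: [0.5, -0.8, 0.3]
width: 85.5
```

Run:
```python
from h import *
o=st(); snap('w10',False); o=st()
print(row([*sw((82.1,14.4)),15],85.7,o).tolist())
```

```text
t 10.9 pos [671.2  16.8  26.5] yaw 85.69 tilt [ 0.0028 -0.0012] F [ 0.5 -0.8  0.3] w 85.5
t 10.9 pos [671.2  16.8  26.5] yaw 85.69 tilt [ 0.0028 -0.0012] F [ 0.5 -0.8  0.3] w 85.5
t 10.95 pos [671.3  16.7  26.6] yaw 85.69 tilt [ 0.003  -0.0012] F [ 0.3  0.2 -0.1] w 85.6
[-0.007, 0.022, -0.001, 0.0015, 0.0001, 0.0116]
```

View pics/w10.png

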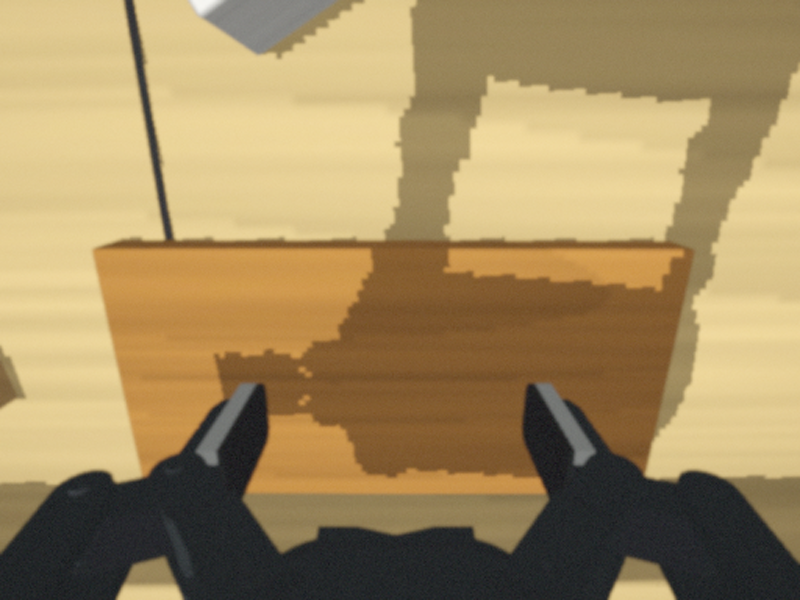

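{"op": "drive_tool", "data": {"series": [[0, 0, 0, 0, 0, 0.006, 0], [0, 0, 0, 0, 0, 0.01, 0], [0, 0, 0, 0, 0, 0.011, 0], [0, 0, 0, 0, 0, 0.011, 0]]}}

```text
time: 11.45
tool_pos: [671.1, 16.7, 15.3]
tcp_rot: [0.038, 0.999, -0.001, 0.001]
force: [0.4, 0.0, -0.9]
width: 85.5
```

{"op": "drive_tool", "data": {"series": [[0, 0, 0, 0, 0, 0.002, 0], [0, 0, 0, 0, 0, 0.003, 0], [0, 0, 0, 0, 0, 0.003, 0]]}}

```text
time: 11.82
tool_pos: [671.2, 16.7, 12.3]
tcp_rot: [0.038, 0.999, -0.001, 0.001]
force: [0.5, -0.4, -0.0]
width: 85.6
```

{"op": "drive_tool", "data": {"series": [[0, 0, 0, 0, 0, 0.001, 0], [0, 0, 0, 0, 0, 0.002, 0], [0, 0, 0, 0, 0, 0.002, 0]]}}

```text
time: 12.2
tool_pos: [672.5, 16.7, 12.2]
tcp_rot: [0.038, 0.999, -0.001, 0.003]
force: [-0.8, -0.6, 7.2]
width: 85.3
```

```bash
cat >> h.py <<'E'
def rot2(a): a=np.radians(a); return np.array([[np.cos(a),-np.sin(a)],[np.sin(a),np.cos(a)]])
def plan(bc,byaw,tcs,byaws,o=None):
    """board world centre bc, sled-yaw byaw -> targets (sled centre, sled yaw): print dx dy (tool, m) and turn"""
    o=o or get_obs(); A=R.from_quat(o['tcp_rot']).as_matrix(); r=o['tool_pos'][:2]-bc
    for c,y in zip(tcs,byaws):
        t=c+rot2(y-byaw)@r-o['tool_pos'][:2]; d=A.T@np.r_[t,0]/1000
        print('turn z %.3f  dx %.4f dy %.4f'%(-(y-byaw)/8,d[0],d[1]))
E
python3 - <<'E'
from h import *
o=st(); b0=sw((82.1,14.4))
T=[sw((57,16)),fw(30,(80,-13)),fw(30,(73,-13))]
print(toS(np.array(T)))
plan(b0,-.7,T,[-.7,30,30],o)
E
```

```text
t 12.2 pos [672.5  16.7  12.2] yaw 85.68 tilt [ 0.0053 -0.0012] F [-0.8 -0.6  7.2] w 85.3
[[57.         16.        ]
 [10.7820323  48.74166975]
 [ 4.71985448 45.24166975]]
turn z -0.000  dx 0.0251 dy 0.0013
turn z -3.837  dx 0.0721 dy 0.0348
turn z -3.837  dx 0.0781 dy 0.0312
```

{"op": "drive_tool", "data": {"series": [[0, 0, 0, 0, 0, 0.003, 0], [0, 0, 0, 0, 0, 0.004, 0], [0, 0, 0, 0.003, 0, 0.004, 0], [0, 0, 0, 0.007, 0, 0.004, 0], [0, 0, 0, 0.012, 0.0005, 0.004, 0], [0, 0, 0, 0.017, 0.001, 0.004, 0], [0, 0, 0, 0.022, 0.001, 0.004, 0], [0, 0, 0, 0.025, 0.0013, 0.004, 0]]}}

```text
time: 13.2
tool_pos: [651.9, 19.2, 12.2]
tcp_rot: [0.038, 0.999, -0.001, 0.007]
force: [1.3, -1.0, 11.5]
width: 85.4
```

Run:
```python
from h import *
snap('w11',False)
```

```text
t 13.2 pos [651.9  19.2  12.2] yaw 85.66 tilt [ 0.0148 -0.0023] F [ 1.3 -1.  11.5] w 85.4
```

View pics/w11.png

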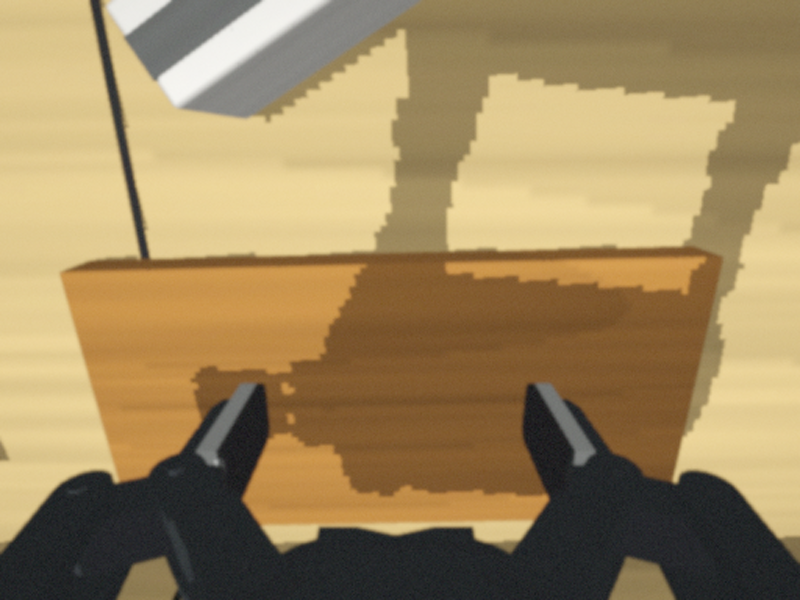

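```bash
cat >> h.py <<'E'
def bpose(o,m,NR,NL,FL=None,FR=None,s=1.5625):
    """800x600 view px of top near-right,near-left board corners -> centre world, sled yaw, length"""
    W=onz(m,(np.array([NR,NL],float)+.5)/s-.5,36,o)[:,:2]; d=W[1]-W[0]; L=np.linalg.norm(d); d/=L
    n=np.array([d[1],-d[0]]); c=W.mean(0)+50*n
    return c,np.degrees(np.arctan2(d[1],d[0]))-90-np.degrees(YA),L
E
python3 - <<'E'
from h import *
m=camera_model('wrist')
for n,a,b in [('w10',(95,250),(693,249)),('w11',(63,273),(721,258))]:
    im,D,o=load(n); c,y,L=bpose(o,m,a,b); print(n,c,toS(c),y,L,o['tool_pos'][:2]-c)
E
```

```text
w10 [670.96774454  17.64669111] [[83.18014701 15.18492445]] -0.5546946065254619 195.9541906920467 [ 0.26138678 -0.87279288]
w11 [652.90763673  20.03821659] [[65.00573051 16.4408993 ]] 0.6715281456751936 195.7321063116966 [-1.01881438 -0.78890471]
```

Run:
```python
from h import *
o=st(); b0=np.array([652.9,20.0]); e=fw(30,(80,-13)); 
f=np.array([.25,.5,.75,1]); T=[b0+(e-b0)*k for k in f]
plan(b0,.7,T,.7+29.3*f,o)
```

```text
t 13.25 pos [651.6  19.3  12.2] yaw 85.67 tilt [ 0.0143 -0.0023] F [ 0.7 -0.  12.7] w 85.2
turn z -0.916  dx 0.0135 dy 0.0078
turn z -1.831  dx 0.0271 dy 0.0155
turn z -2.747  dx 0.0406 dy 0.0233
turn z -3.663  dx 0.0541 dy 0.0311
```

{"op": "drive_tool", "data": {"series": [[0, 0.03, 0, 0, 0, 0.004, 0], [0, 0.05, -0.3, 0.0045, 0.0026, 0.0045, 0], [0, 0.05, -0.6, 0.009, 0.005, 0.0045, 0], [0, 0.05, -0.9, 0.0135, 0.008, 0.0045, 0], [0, 0.05, -1.2, 0.018, 0.0105, 0.0045, 0], [0, 0.05, -1.5, 0.0225, 0.013, 0.0045, 0], [0, 0.05, -1.8, 0.027, 0.0155, 0.0045, 0]]}}

```text
time: 14.12
tool_pos: [631.3, 36.0, 12.4]
tcp_rot: [-0.088, 0.996, -0.003, 0.009]
force: [2.4, -1.5, 15.6]
width: 85.5
```

Run:
```python
from h import *
snap('w12',False)
```

```text
t 14.12 pos [631.3  36.   12.4] yaw 100.08 tilt [ 0.0192 -0.0037] F [ 2.4 -1.5 15.6] w 85.5
```

View pics/w12.png

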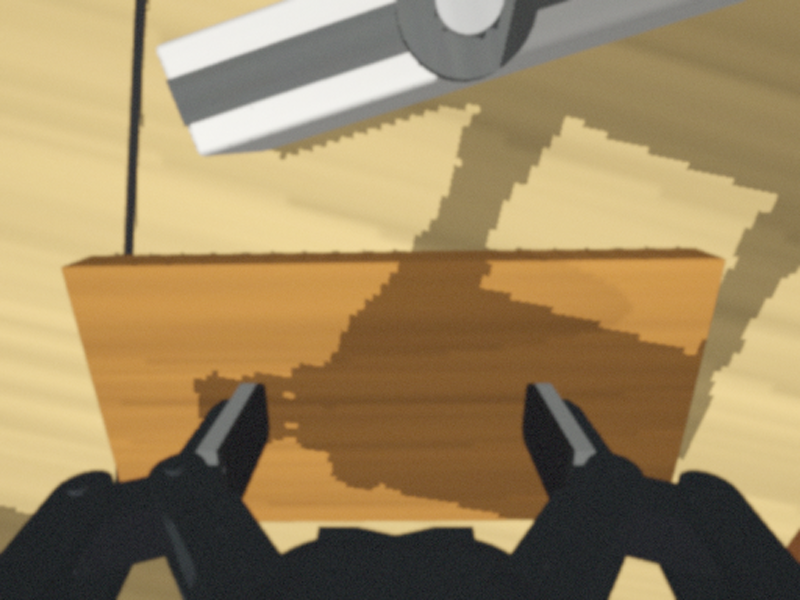

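Run:
```python
from h import *
m=camera_model('wrist'); im,D,o=load('w12')
b0,y,L=bpose(o,m,(65,268),(725,261)); print(b0,toS(b0),y,L)
e=fw(30,(78,-11)); f=np.array([.5,1])
plan(b0,y,[b0+(e-b0)*k for k in f],y+(30-y)*f,o)
```

```text
[632.02735781  37.22458552] [[43.09027818 32.28609651]] 14.462320133324578 196.20171106327234
turn z -0.971  dx 0.0148 dy 0.0124
turn z -1.942  dx 0.0297 dy 0.0248
```

{"op": "drive_tool", "data": {"series": [[0, 0.05, 0, 0, 0, 0.004, 0], [0, 0.05, -0.3, 0.0045, 0.0038, 0.0045, 0], [0, 0.05, -0.6, 0.009, 0.0076, 0.0045, 0], [0, 0.05, -0.9, 0.0135, 0.0114, 0.0045, 0], [0, 0.05, -1.2, 0.018, 0.0152, 0.0045, 0], [0, 0.05, -1.5, 0.0225, 0.019, 0.0045, 0], [0, 0.05, -1.8, 0.027, 0.0225, 0.0045, 0], [0, 0.05, -1.94, 0.0297, 0.0248, 0.0045, 0], [0, 0.05, -1.94, 0.0297, 0.0248, 0.0045, 0]]}}

```text
time: 15.3
tool_pos: [603.0, 54.9, 12.8]
tcp_rot: [-0.222, 0.975, -0.006, 0.011]
force: [1.5, -1.0, 18.6]
width: 85.5
```

Run:
```python
from h import *
snap('w13',False)
```

```text
t 15.3 pos [603.   54.9  12.8] yaw 115.66 tilt [ 0.0236 -0.0064] F [ 1.5 -1.  18.6] w 85.5
```

View pics/w13.png

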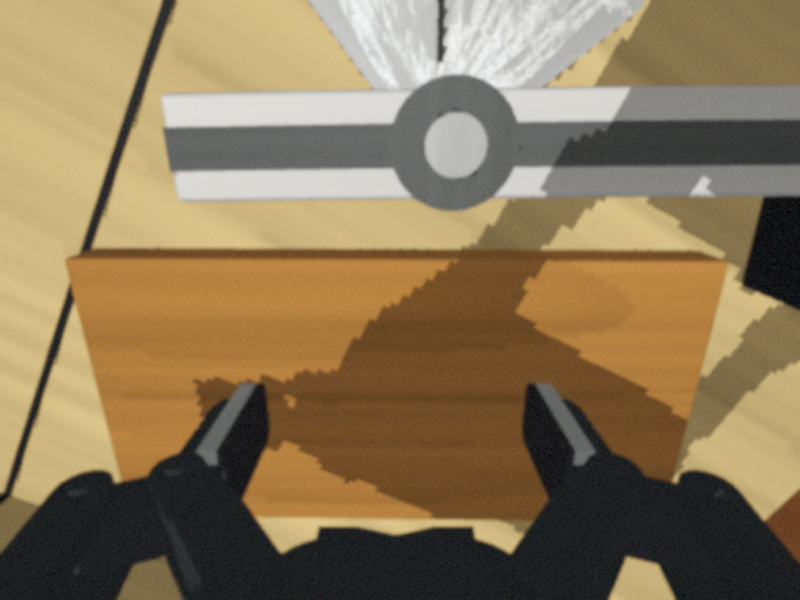

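Run:
```python
from h import *
m=camera_model('wrist'); im,D,o=load('w13')
b0,y,L=bpose(o,m,(68,259),(727,262)); print(b0,toF(b0),y,L)
s=1.5625
F=onz(m,(np.array([(182,200),(700,195.5)])+.5)/s-.5,66.5,o); print(toF(F)); d=toF(F)[1]-toF(F)[0]; print('fence ang rel30',np.degrees(np.arctan2(-d[0],d[1])))
plan(b0,y,[fw(30,(63,-7)),fw(30,(61,-1.1))],[30,30],o)
```

```text
[602.59724457  55.7868798 ] [[ 81.6497116  -13.68977855]] 29.2751011219146 195.8334867361389
[[  9.86753719 -58.06920312]
 [ 10.00309608  53.06049408]]
fence ang rel30 -0.06989084276720725
turn z -0.091  dx 0.0187 dy 0.0064
turn z -0.091  dx 0.0208 dy 0.0123
```

{"op": "drive_tool", "data": {"series": [[0, 0.05, 0, 0, 0, 0.004, 0], [0, 0.05, -0.05, 0.004, 0.0015, 0.0038, 0], [0, 0.05, -0.09, 0.008, 0.003, 0.0038, 0], [0, 0.05, -0.09, 0.012, 0.0045, 0.0038, 0], [0, 0.05, -0.09, 0.016, 0.006, 0.0038, 0], [0, 0.05, -0.09, 0.0185, 0.0064, 0.0038, 0], [0, 0.05, -0.09, 0.0185, 0.0064, 0.0038, 0], [0, 0.05, -0.09, 0.0185, 0.0064, 0.0038, 0]]}}

```text
time: 16.35
tool_pos: [588.5, 52.4, 13.0]
tcp_rot: [-0.228, 0.974, -0.008, 0.012]
force: [0.7, -0.5, 15.6]
width: 85.3
```

Run:
```python
from h import *
snap('w14',False)
```

```text
t 16.35 pos [588.5  52.4  13. ] yaw 116.31 tilt [ 0.0272 -0.0096] F [ 0.7 -0.5 15.6] w 85.3
```

View pics/w14.png

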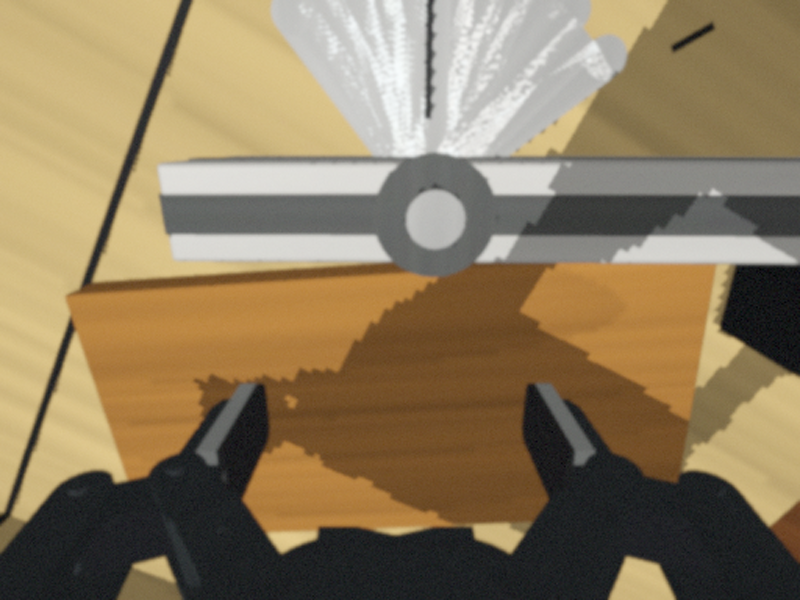

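Run:
```python
from h import *
m=camera_model('wrist'); im,D,o=load('w14'); s=1.5625
W=onz(m,(np.array([(70,297),(370,274)])+.5)/s-.5,36,o); d=(W[1]-W[0])[:2]; y=np.degrees(np.arctan2(d[1],d[0]))-90+3.59
F=toF(W); d/=np.linalg.norm(d); c=W[0][:2]+100*d+50*np.array([d[1],-d[0]]); print(F,y,c,toF(c))
r=W[0][:2]+200*d; print('NL corner',toF(r))
print(o); 
print(get_obs()['ft_torque'])
o=get_obs(); print(row([*o['tool_pos'][:2],30],116.4,o))
```

```text
[[  29.76429442 -110.20001785]
 [  21.8511633   -16.43545517]] 34.82396750866464 [589.95327622  57.70322246] [[71.17771477 -6.34950694]]
NL corner [[12.94535825 89.09153588]]
{'tool_pos': array([588.47899099,  52.41924961,  13.02733528]), 'tcp_rot': array([-0.22770494,  0.97362328, -0.00776584,  0.01215994])}
[ 0.68022484  0.07634137 -0.06370573]
[-0.148   0.144  -0.009  -0.0003 -0.0003 -0.017 ]
```

Run:
```python
from h import *
o=st(); c=np.array([589.95,57.7]); 
a=np.radians(121.2); t=c-15*np.array([np.cos(a),np.sin(a)]); print(t,toF(t))
print(row([*t,32],121.2,o).tolist(),row([*t,16],121.2,o).tolist())
```

```text
t 16.4 pos [588.4  52.4  13. ] yaw 116.32 tilt [ 0.0271 -0.0096] F [ 1.1 -0.1 16.2] w 85.8
[597.72040514  44.8695361 ] [[ 72.42590597 -21.29854758]]
[-0.153, 0.137, -0.609, -0.0053, -0.0113, -0.0187] [-0.153, 0.137, -0.609, -0.005, -0.0109, -0.0027]
```

{"op": "drive_tool", "data": {"series": [[0, 0, 0, 0, 0, -0.01, 0], [-0.15, 0.137, -0.3, -0.002, -0.005, -0.019, 0], [-0.15, 0.137, -0.6, -0.0053, -0.0113, -0.019, 0], [-0.15, 0.137, -0.6, -0.0053, -0.0113, -0.019, 0], [-0.15, 0.137, -0.6, -0.005, -0.011, -0.006, 0], [-0.15, 0.137, -0.6, -0.005, -0.011, -0.003, 0], [-0.15, 0.137, -0.6, -0.005, -0.011, -0.003, 0]]}}

```text
time: 17.27
tool_pos: [596.9, 45.0, 15.4]
tcp_rot: [-0.268, 0.963, 0.0, -0.001]
force: [0.3, -0.6, 0.1]
width: 85.4
```

Run:
```python
from h import *
snap('w15',False); o=get_obs(); print(o['ft_torque'],row([*o['tool_pos'][:2],12.2],121.2,o))
```

```text
t 17.27 pos [596.9  45.   15.4] yaw 121.12 tilt [-0.0015 -0.0002] F [ 0.3 -0.6  0.1] w 85.4
[-0.03442889  0.04698801  0.00682398] [ 0.     -0.004  -0.009  -0.     -0.      0.0037]
```

View pics/w15.png

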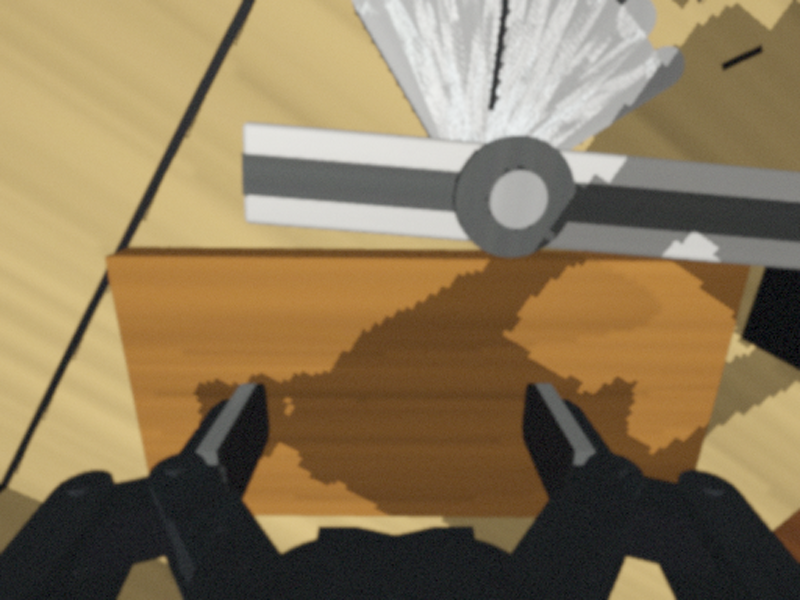

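{"op": "drive_tool", "data": {"series": [[0, 0, 0, 0, 0, 0.003, 0], [0, 0.02, 0, 0, 0, 0.005, 0], [-0.02, 0.04, 0, 0, 0, 0.007, 0], [-0.02, 0.04, 0, 0, 0, 0.007, 0], [-0.02, 0.04, 0, 0, 0, 0.007, 0]]}}

```text
time: 17.95
tool_pos: [600.0, 44.7, 12.1]
tcp_rot: [-0.268, 0.963, -0.0, -0.001]
force: [-1.1, 0.6, 14.0]
width: 85.3
```

Run:
```python
from h import *
o=st(); print(o['ft_torque']); print(row([*o['tool_pos'][:2],12.2],121.2,o))
b=np.array([589.95,57.7]); y=34.8
T=[(68,-6.3),(63,-6.3),(61,-6.3)]
plan(b,y,[fw(30,t) for t in T],[32.5,30.3,30],o)
```

```text
t 17.95 pos [600.   44.7  12.1] yaw 121.13 tilt [-0.0016 -0.0014] F [-1.1  0.6 14. ] w 85.3
[0.16727786 0.35554198 0.03596944]
[-0.003  -0.015  -0.009   0.     -0.     -0.0001]
turn z 0.287  dx 0.0038 dy 0.0002
turn z 0.562  dx 0.0094 dy 0.0006
turn z 0.600  dx 0.0115 dy 0.0008
```

{"op": "drive_tool", "data": {"series": [[-0.02, 0.03, 0.0, 0, 0, 0.003, 0], [-0.02, 0.04, 0.15, 0.003, 0, 0.004, 0], [-0.02, 0.04, 0.3, 0.006, 0.0003, 0.004, 0], [-0.02, 0.04, 0.45, 0.009, 0.0005, 0.004, 0], [-0.02, 0.04, 0.6, 0.012, 0.0007, 0.004, 0], [-0.02, 0.04, 0.6, 0.012, 0.0007, 0.004, 0], [-0.02, 0.04, 0.6, 0.012, 0.0007, 0.004, 0]]}}

```text
time: 18.82
tool_pos: [593.6, 39.0, 12.1]
tcp_rot: [-0.227, 0.974, -0.001, 0.0]
force: [1.9, 0.6, 13.7]
width: 85.5
```

Run:
```python
from h import *
snap('w16',False); o=get_obs(); print(o['ft_torque'],row([*o['tool_pos'][:2],12.2],116.4,o),toF(o['tool_pos'][:2]))
```

```text
t 18.82 pos [593.6  39.   12.1] yaw 116.28 tilt [ 0.0008 -0.0016] F [ 1.9  0.6 13.7] w 85.5
[ 0.69739496  0.03201912 -0.1069308 ] [-0.013  -0.     -0.015   0.     -0.     -0.0001] [[ 66.1124856  -24.73281726]]
```

View pics/w16.png

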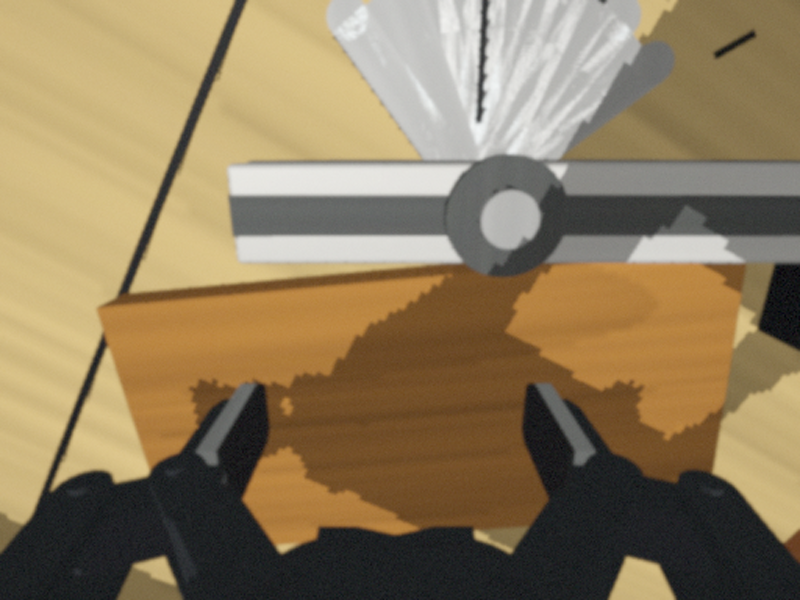

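Run:
```python
from h import *
m=camera_model('wrist'); im,D,o=load('w16'); s=1.5625
W=onz(m,(np.array([(100,308),(430,275)])+.5)/s-.5,36,o); d=(W[1]-W[0])[:2]; y=np.degrees(np.arctan2(d[1],d[0]))-90+3.59
d/=np.linalg.norm(d); c=W[0][:2]+100*d+50*np.array([d[1],-d[0]]); print(toF(W),y,c,toF(c),'NL',toF(W[0][:2]+200*d))
o=st(); t=fw(30,(45,-22)); print(row([*t,60],116.4,o).tolist(),row([*t,32],116.4,o).tolist())
```

```text
[[  31.65622139 -114.73431575]
 [  21.22265148  -13.21868974]] 35.868139438268784 [591.6354208   54.29931794] [[ 71.17027308 -10.14636367]] NL [[11.20834243 84.21764892]]
t 18.88 pos [593.6  39.   12.1] yaw 116.28 tilt [ 0.0008 -0.0016] F [ 1.8  1.1 14. ] w 85.3
[-0.013, -0.0, -0.015, 0.0211, 0.0026, -0.0479] [-0.013, -0.0, -0.015, 0.0211, 0.0027, -0.0199]
```

{"op": "drive_tool", "data": {"series": [[0, 0, 0, 0, 0, -0.02, 0], [0, 0, 0, 0, 0, -0.048, 0.3], [0, 0, 0, 0.01, 0.001, -0.048, 1], [0, 0, 0, 0.021, 0.0026, -0.048, 1], [0, 0, 0, 0.021, 0.0026, -0.048, 1], [0, 0, 0, 0.021, 0.0026, -0.048, 1], [0, 0, 0, 0.021, 0.0026, -0.048, 1], [0, 0, 0, 0.021, 0.0026, -0.035, 1], [0, 0, 0, 0.021, 0.0026, -0.021, 1], [0, 0, 0, 0.021, 0.0026, -0.017, 1], [0, 0, 0, 0.021, 0.0026, -0.017, 1]], "squeeze": 30}}

```text
time: 20.25
tool_pos: [573.1, 32.2, 28.3]
tcp_rot: [-0.227, 0.974, -0.001, -0.0]
force: [0.5, 0.2, -0.1]
width: -0.0
```

{"op": "drive_tool", "data": {"series": [[0, 0, 0, 0, 0, 0.002, 1], [0, 0, 0, 0, 0, 0.004, 1], [0, 0, 0, 0, 0, 0.005, 1], [0, 0, 0, 0, 0, 0.005, 1]]}}

```text
time: 20.75
tool_pos: [574.7, 31.9, 25.4]
tcp_rot: [-0.227, 0.974, -0.001, 0.001]
force: [-1.9, -0.6, 8.4]
width: -0.5
```

{"op": "drive_tool", "data": {"series": [[0, 0.02, 0, 0, 0, 0.003, 1], [0, 0.03, 0, 0.003, 0, 0.0038, 1], [0, 0.03, 0, 0.006, 0, 0.0038, 1], [0, 0.03, 0, 0.009, 0, 0.0038, 1], [0, 0.03, 0, 0.012, 0, 0.0038, 1], [0, 0.03, 0, 0.014, 0, 0.0038, 1], [0, 0.03, 0, 0.014, 0, 0.0038, 1]]}}

```text
time: 21.62
tool_pos: [566.4, 25.2, 25.3]
tcp_rot: [-0.227, 0.974, -0.003, 0.003]
force: [1.2, 0.8, 12.2]
width: -0.1
```

Run:
```python
from h import *
snap('w17',False); o=get_obs(); print(o['ft_torque'],row([*o['tool_pos'][:2],25.4],116.4,o),toF(o['tool_pos'][:2]))
```

```text
t 21.62 pos [566.4  25.2  25.3] yaw 116.27 tilt [ 0.0079 -0.0047] F [ 1.2  0.8 12.2] w -0.1
[ 0.15435552 -0.25798224  0.04712251] [-0.055   0.035  -0.015  -0.     -0.     -0.0001] [[ 35.59925668 -24.90790293]]
```

View pics/w17.png

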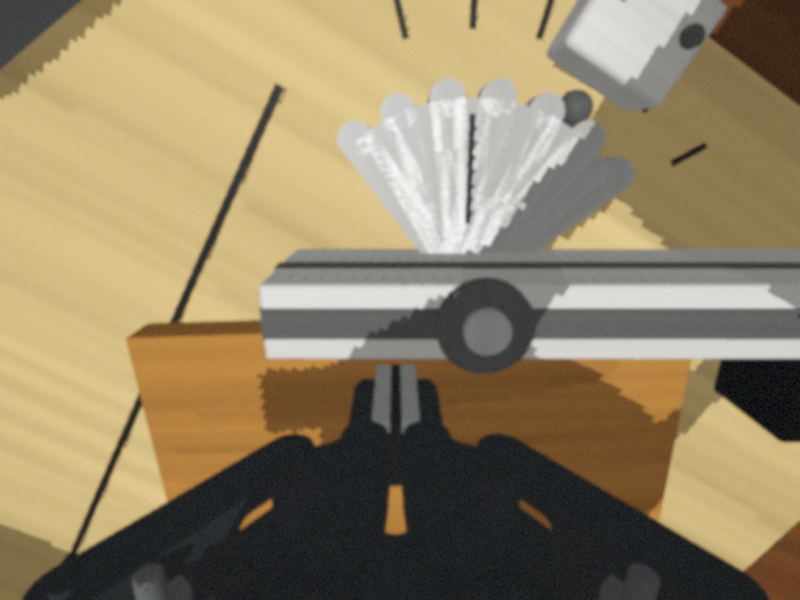

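Run:
```python
from h import *
m=camera_model('wrist'); im,D,o=load('w17'); s=1.5625
W=onz(m,(np.array([(130,338),(258,334),(170,505),(690,362),(660,515)])+.5)/s-.5,36,o); print(toF(W))
```

```text
[[  17.0917393  -116.40616262]
 [  15.43815005  -71.28292281]
 [  90.29248017 -114.62301657]
 [  25.89078954   79.88054526]
 [  94.20928059   82.47777241]]
```

{"op": "drive_tool", "data": {"series": [[-0.03, 0.04, 0, 0.001, 0, 0.003, 1], [-0.05, 0.06, 0, 0.003, 0, 0.0038, 1], [-0.05, 0.06, 0, 0.005, 0, 0.0038, 1], [-0.05, 0.06, 0, 0.007, 0.001, 0.0038, 1], [-0.05, 0.06, 0, 0.007, 0.004, 0.0038, 1], [-0.05, 0.06, 0, 0.007, 0.007, 0.0038, 1], [-0.05, 0.06, 0, 0.007, 0.01, 0.0038, 1], [-0.05, 0.06, 0, 0.007, 0.01, 0.0038, 1]]}}

```text
time: 22.68
tool_pos: [560.0, 30.2, 25.3]
tcp_rot: [-0.227, 0.974, -0.003, 0.003]
force: [1.5, -0.6, 13.6]
width: 0.1
```

Run:
```python
from h import *
snap('w18',False); o=get_obs(); print(o['ft_torque'],row([*o['tool_pos'][:2],25.4],116.4,o),toF(o['tool_pos'][:2]))
```

```text
t 22.68 pos [560.   30.2  25.3] yaw 116.28 tilt [ 0.0063 -0.0041] F [ 1.5 -0.6 13.6] w 0.1
[-0.1966449  -0.15695671  0.03241413] [-0.045   0.027  -0.015  -0.     -0.     -0.0001] [[ 32.11692468 -17.64680287]]
```

View pics/w18.png

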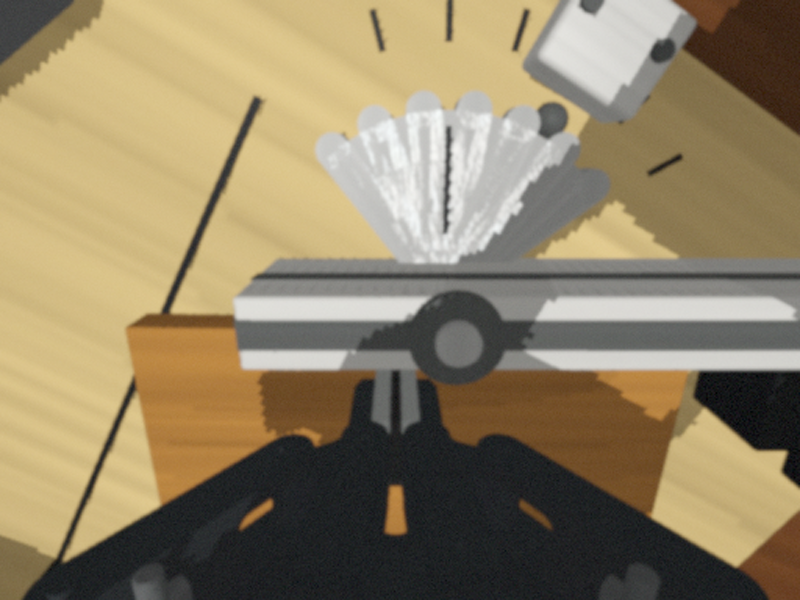

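Run:
```python
from h import *
m=camera_model('wrist'); im,D,o=load('w18'); s=1.5625
W=onz(m,(np.array([(127,327),(230,328),(162,503),(687,375),(655,510)])+.5)/s-.5,36,o); print(toF(W))
W=onz(m,(np.array([(242,370),(700,370)])+.5)/s-.5,66.5,o); print(toF(W))
```

```text
[[   9.44832181 -109.31035808]
 [   9.73466877  -73.46612847]
 [  85.67474987 -110.30077441]
 [  27.6044819    87.24075682]
 [  88.21929605   87.26754983]]
[[  9.75687022 -59.1165041 ]
 [  9.56357346  68.41253497]]
```

{"op": "drive_tool", "data": {"series": [[-0.03, 0.03, 0, 0.002, 0.001, 0.003, 1], [-0.05, 0.05, 0, 0.003, 0.004, 0.0038, 1], [-0.05, 0.05, 0, 0.003, 0.007, 0.0038, 1], [-0.05, 0.05, 0, 0.003, 0.01, 0.0038, 1], [-0.05, 0.05, 0, 0.003, 0.013, 0.0038, 1], [-0.05, 0.05, 0, 0.003, 0.015, 0.0038, 1], [-0.05, 0.05, 0, 0.003, 0.016, 0.0038, 1], [-0.05, 0.05, 0, 0.003, 0.016, 0.0038, 1]]}}

```text
time: 23.72
tool_pos: [554.9, 41.7, 25.3]
tcp_rot: [-0.227, 0.974, -0.003, 0.003]
force: [2.1, -2.3, 12.9]
width: 0.4
```

Run:
```python
from h import *
snap('w19',False); o=get_obs(); print(o['ft_torque'],row([*o['tool_pos'][:2],25.4],116.4,o),toF(o['tool_pos'][:2]))
```

```text
t 23.73 pos [554.9  41.7  25.3] yaw 116.29 tilt [ 0.0067 -0.0036] F [ 2.1 -2.3 12.9] w 0.4
[-0.52610125 -0.23548502 -0.01538294] [-0.044   0.031  -0.014  -0.     -0.     -0.0001] [[32.70978249 -5.05589224]]
```

View pics/w19.png

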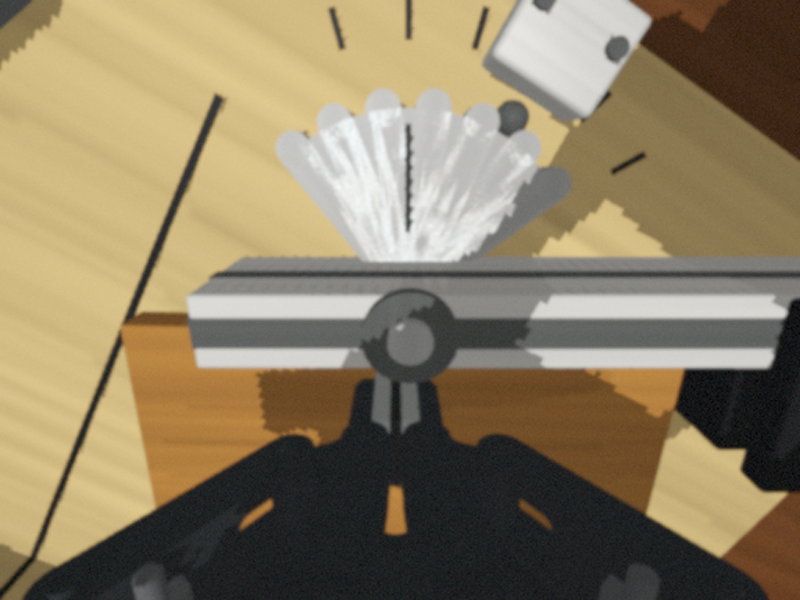

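{"op": "drive_tool", "data": {"series": [[-0.03, 0.03, 0, 0.002, 0.002, 0.003, 1], [-0.05, 0.05, 0, 0.003, 0.004, 0.004, 1], [-0.05, 0.05, 0, 0.003, 0.006, 0.004, 1], [-0.05, 0.05, 0, 0.003, 0.007, 0.004, 1], [-0.05, 0.05, 0, 0.003, 0.007, 0.004, 1]]}}

```text
time: 24.4
tool_pos: [553.9, 45.1, 25.3]
tcp_rot: [-0.228, 0.974, -0.002, 0.003]
force: [2.0, -3.1, 12.0]
width: 0.2
```

Run:
```python
from h import *
snap('w20',False); o=get_obs(); print(o['ft_torque'],row([*o['tool_pos'][:2],25.4],116.4,o),toF(o['tool_pos'][:2]))
print('force in F', (o['force'][:2]@rot2(26.41)))
```

```text
t 24.4 pos [553.9  45.1  25.3] yaw 116.3 tilt [ 0.0072 -0.0034] F [ 2.  -3.1 12. ] w 0.2
[-0.60232445 -0.25626612  0.01090466] [-0.044   0.036  -0.013  -0.     -0.     -0.0001] [[33.31025858 -1.64602338]]
force in F [-0.18530617 -4.48251981]
```

View pics/w20.png

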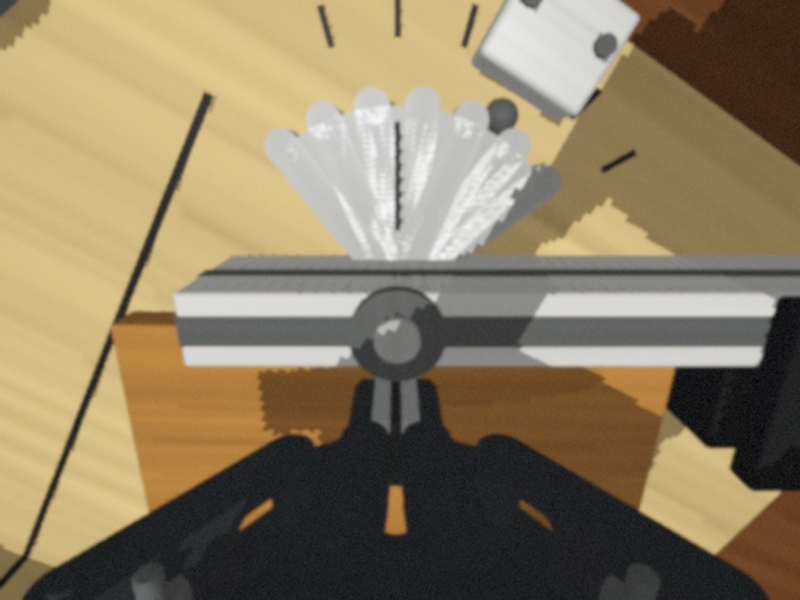

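{"op": "drive_tool", "data": {"series": [[-0.03, 0.03, 0, 0.001, 0.001, 0.003, 1], [-0.05, 0.05, 0, 0.003, 0.0015, 0.004, 1], [-0.05, 0.05, 0, 0.005, 0.0015, 0.004, 1], [-0.05, 0.05, 0, 0.005, 0.0015, 0.004, 1]]}}

```text
time: 24.95
tool_pos: [553.6, 43.8, 25.3]
tcp_rot: [-0.227, 0.974, -0.001, 0.004]
force: [1.8, 2.0, 13.0]
width: 0.3
```

Run:
```python
from h import *
snap('w21',False); o=get_obs(); print(toF(o['tool_pos'][:2]))
print('force in F', (o['force'][:2]@rot2(26.41)))
```

```text
t 24.95 pos [553.6  43.8  25.3] yaw 116.28 tilt [ 0.008 -0.001] F [ 1.8  2.  13. ] w 0.3
[[32.4144357  -2.61730164]]
force in F [ 2.16347143 -0.27112077]
```

View pics/w21.png

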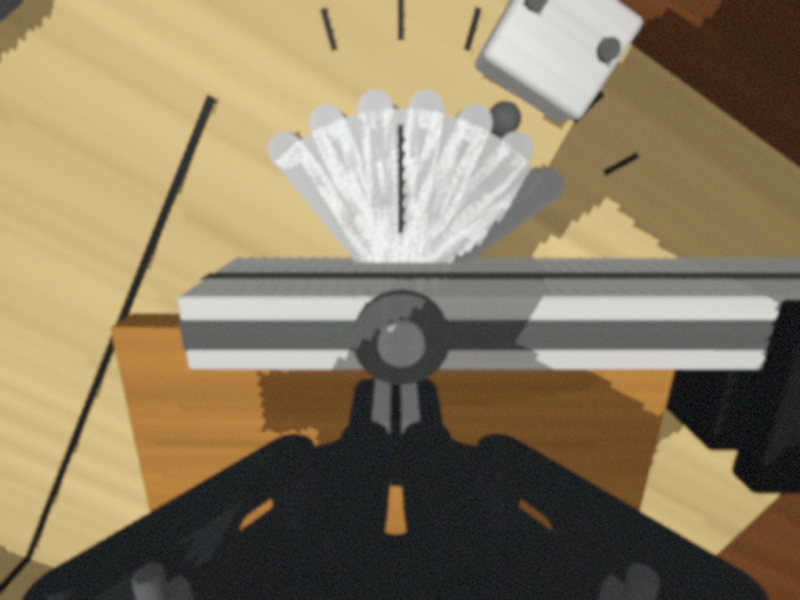

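{"op": "drive_tool", "data": {"series": [[-0.03, 0.03, 0, 0.003, 0.002, 0.003, 1], [-0.05, 0.05, 0, 0.004, 0.004, 0.004, 1], [-0.05, 0.05, 0, 0.005, 0.006, 0.004, 1], [-0.05, 0.05, 0, 0.005, 0.008, 0.004, 1], [-0.05, 0.05, 0, 0.006, 0.008, 0.004, 1], [-0.05, 0.05, 0, 0.006, 0.008, 0.003, 1], [-0.05, 0.05, 0, 0.006, 0.008, 0.001, 1], [-0.05, 0.05, 0, 0.006, 0.008, -0.004, 1], [-0.05, 0.05, 0, 0.006, 0.008, -0.03, 1], [-0.05, 0.05, 0, 0.006, 0.008, -0.09, 1], [-0.05, 0.05, 0, 0.006, 0.008, -0.15, 1], [-0.05, 0.05, 0, 0.006, 0.008, -0.2, 1]]}}

```text
time: 26.5
tool_pos: [542.8, 48.6, 227.5]
tcp_rot: [-0.227, 0.974, 0.001, -0.0]
force: [1.0, -0.9, 0.3]
width: -0.1
```

Run:
```python
from h import *
o=st()
print(row([640,70,300],116.4,o).tolist())
```

```text
t 26.5 pos [542.8  48.6 227.5] yaw 116.29 tilt [-0.0007  0.0021] F [ 1.  -0.9  0.3] w -0.1
[0.016, 0.002, -0.013, -0.0966, -0.0237, -0.0725]
```

Run:
```python
from h import *
o=st(); t=fw(30,(170,25)); print(t)
print(row([*t,230],116.4,o).tolist())
```

```text
t 26.5 pos [542.8  48.6 227.5] yaw 116.29 tilt [-0.0007  0.0021] F [ 1.  -0.9  0.3] w -0.1
[664.51789465 129.73622409]
[0.016, 0.002, -0.013, -0.145, 0.0188, -0.0024]
```

{"op": "drive_tool", "data": {"series": [[0, 0, 0, -0.04, 0.005, 0, 1], [0, 0, 0, -0.08, 0.01, 0, 1], [0, 0, 0, -0.12, 0.015, 0, 1], [0, 0, 0, -0.145, 0.019, 0, 1], [0, 0, 0, -0.145, 0.019, 0, 1], [0, 0, 0, -0.145, 0.019, 0, 1]]}}

```text
time: 27.25
tool_pos: [663.5, 129.5, 227.1]
tcp_rot: [-0.227, 0.974, 0.001, -0.001]
force: [-0.1, 0.3, 0.5]
width: -0.2
```

Run:
```python
from h import *
snap('w22',False)
```

```text
t 27.25 pos [663.5 129.5 227.1] yaw 116.29 tilt [-0.0023  0.0017] F [-0.1  0.3  0.5] w -0.2
```

View pics/w22.png

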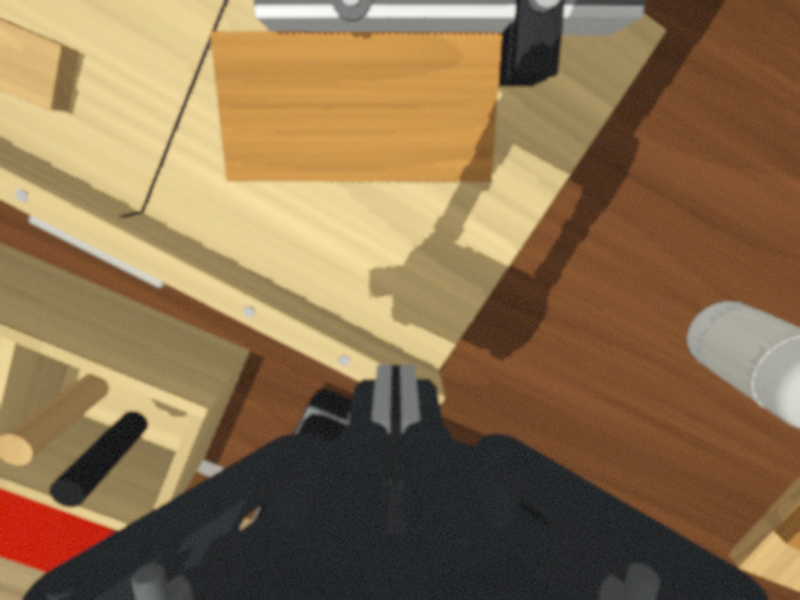

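Run:
```python
from h import *
m=camera_model('wrist'); im,D,o=load('w22')
save(cv2.resize(im[0:130,130:370],(800,433),interpolation=cv2.INTER_CUBIC),'w22z')
s=1.5625
W=onz(m,(np.array([(212,33),(501,36),(491,181),(228,180)])+.5)/s-.5,36,o); print(toF(W).round(1),toS(W).round(1))
```

```text
[[ 11.9 -98.3]
 [ 14.2  98.9]
 [110.4  98.2]
 [109.3 -98.6]] [[  -5.5  -59.2]
 [-102.2  112.8]
 [ -18.5  160.3]
 [  79.   -10.7]]
```

View pics/w22z.png

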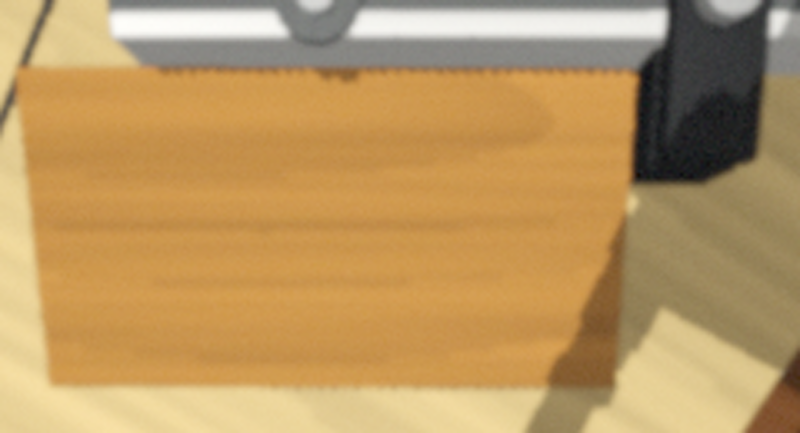

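{"op": "drive_tool", "data": {"series": [[0, 0, 0, 0.03, 0, 0.03, 1], [0, 0, 0, 0.06, 0, 0.06, 1], [0, 0, 0, 0.06, 0, 0.06, 1], [0, 0, 0, 0.06, 0, 0.06, 1], [0, 0, 0, 0.06, 0, 0.06, 1]]}}

```text
time: 27.92
tool_pos: [611.7, 102.9, 169.9]
tcp_rot: [-0.227, 0.974, 0.001, 0.002]
force: [0.8, 0.4, -0.1]
width: 0.3
```

Run:
```python
from h import *
snap('w23',False)
im,D,o=load('w23')
save(cv2.resize(im[0:200,100:400],(800,533),interpolation=cv2.INTER_CUBIC),'w23z')
```

```text
t 27.93 pos [611.7 102.9 169.9] yaw 116.27 tilt [0.0029 0.0018] F [ 0.8  0.4 -0.1] w 0.3
```

View pics/w23z.png

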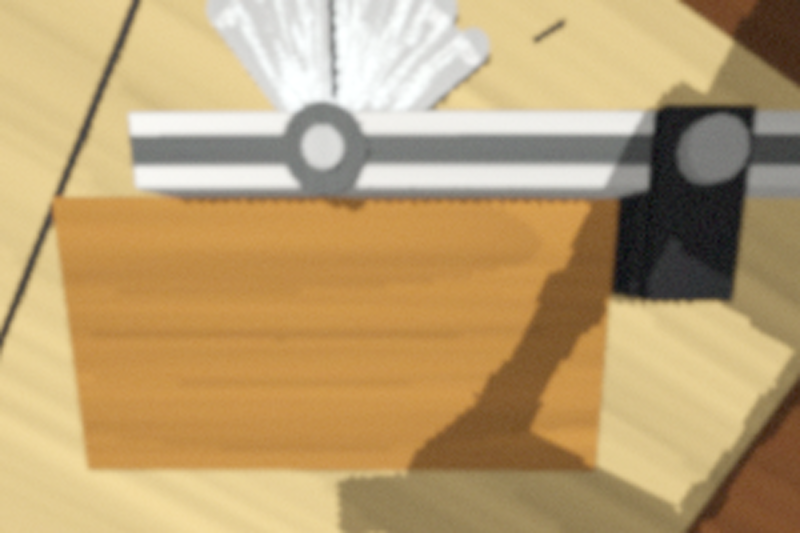

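Run:
```python
from h import *
m=camera_model('wrist'); im,D,o=load('w23')
g=im.astype(int)
mask=((g[:,:,0]-g[:,:,2])>80)&((g[:,:,1]-g[:,:,2])>20)&(g[:,:,0]-g[:,:,1]>40)
mask=cv2.morphologyEx(mask.astype(np.uint8),cv2.MORPH_OPEN,np.ones((3,3)))
n,l,st_,_=cv2.connectedComponentsWithStats(mask); print(st_[1:][st_[1:,4]>500])
def fit(P): 
    for _ in range(4):
        a=np.polyfit(P[:,0],P[:,1],1); r=P[:,1]-np.polyval(a,P[:,0]); P=P[abs(r)<2.0*r.std()+.05]
    return a,r.std(),len(P)
# near edge: upward along columns: transition orange saturation, subpixel by gradient of (R-B)
sat=cv2.GaussianBlur((g[:,:,0]-g[:,:,2]).astype(np.float32),(0,0),.8)
E=[];F=[]
val=cv2.GaussianBlur(g.sum(2).astype(np.float32),(0,0),.8)
for u in range(155,325):
    c=sat[60:95,u]; d=np.diff(c); E.append((u,60.5+np.argmax(d)))
    c=val[55:80,u]
for u in list(range(155,205))+list(range(245,320)):
    c=val[30:52,u]; d=np.diff(c); F.append((u,30.5+np.argmax(d) if 0 else 30.5+np.argmax(abs(d))))
E=np.array(E);F=np.array(F)
for nme,Q,z in (('board near',E,36),('fence rear top edge',F,66.5)):
    W=toF(onz(m,Q,z,o)); a,s,k=fit(W[:,::-1]); print(nme,'ang deg',np.degrees(np.arctan(a[0])).round(2),'x at y=-50,0,90',np.polyval(a,[-50,0,90]).round(1),s.round(2),k)
# depth in a gap between board end and stop, and board/fence: print depth-derived heights
for y in (-50,0,50,90):
    pts=np.array([[*fw(30,(x,y)),36] for x in np.arange(9,22,1)]); uv=proj(m,pts,o)
    print(y,[round(float(dep(m,[q],D,o)[0,2])) for q in uv])
for x in (15,25,35,42):
    pts=np.array([[*fw(30,(x,y)),36] for y in np.arange(92,104,1)]); uv=proj(m,pts,o)
    print('end',x,[round(float(dep(m,[q],D,o)[0,2])) for q in uv])
```

```text
[[  120    74   206   102 17039]
 [  298   117    30    58  1003]]
board near ang deg 0.35 x at y=-50,0,90 [11.2 11.5 12.1] 0.33 163
fence rear top edge ang deg 0.14 x at y=-50,0,90 [-4.6 -4.5 -4.3] 0.03 113
-50 [65, 53, 42, 34, 34, 35, 35, 36, 35, 36, 35, 35, 36]
0 [71, 40, 36, 33, 36, 35, 35, 35, 34, 34, 35, 34, 35]
50 [51, 38, 25, 36, 36, 35, 35, 35, 35, 36, 34, 36, 35]
90 [61, 50, 37, 25, 36, 36, 35, 35, 36, 35, 35, 35, 35]
end 15 [35, 35, 34, 36, 34, 36, 36, 34, 37, 42, 45, 48]
end 25 [35, 33, 35, 36, 36, 35, 34, 33, 38, 41, 45, 46]
end 35 [35, 35, 35, 36, 35, 35, 35, 36, 37, 40, 43, 47]
end 42 [34, 35, 36, 35, 36, 35, 37, 34, 35, 39, 47, 49]
```

Run:
```python
from h import *
im,D=grab_frame('side'); save(cv2.resize(im[140:270,130:310],(800,578),interpolation=cv2.INTER_CUBIC),'s24'); st()
```

```text
t 28.02 pos [611.2 103.  169.1] yaw 116.28 tilt [0.0014 0.0018] F [ 0.   1.2 -0.1] w 0.3
```

View pics/s24.png

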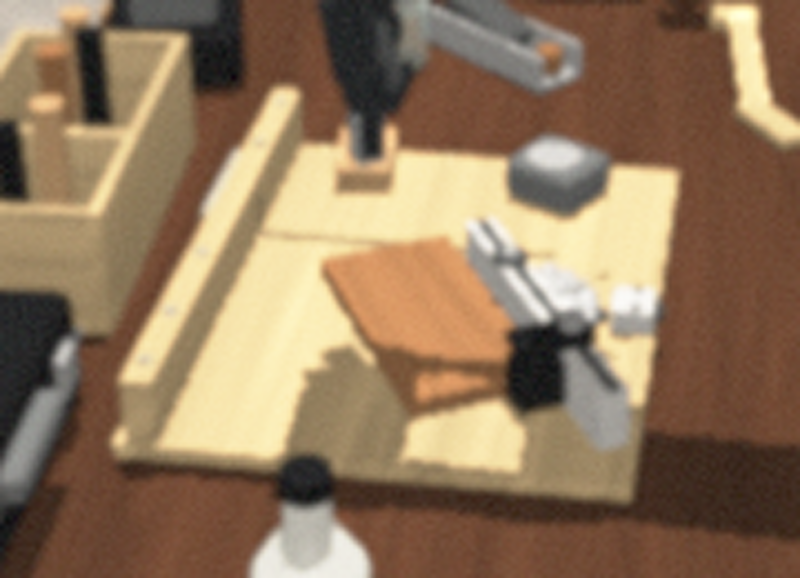

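Run:
```python
from h import *
m=camera_model('wrist'); im,D,o=load('w23')
for x in (15,40,65,90,107):
    uv=proj(m,np.array([[*fw(30,(x,y)),36] for y in range(-95,97,19)]),o); print(x,dep(m,uv,D,o)[:,2].round(1))
```

```text
15 [35.6 37.6 36.1 35.4 34.4 35.1 34.8 35.1 34.1 35.8 35.8]
40 [35.6 35.6 34.1 35.7 34.9 35.8 36.2 35.6 35.3 35.  33.9]
65 [35.5 35.2 34.6 34.1 34.  34.4 36.3 34.9 35.8 34.7 35.5]
90 [35.1 34.9 34.4 35.2 34.9 34.3 35.6 35.7 35.5 35.2 35. ]
107 [35.3 34.  35.2 35.6 35.1 34.7 34.3 35.6 36.2 33.5 34.4]
```

Depth readings put the board top level at about 35 mm everywhere, so it lies flat and the dark band in the side picture is only the arm's shadow. Handing in.

Run:
```python
from h import *
print(finish_job())
```

```text
the job is handed in; nothing more can be done
None
```

I swung the fence from its 15-degree click to the 30-degree click. Then I drew the board back flat until its long edge lay along the fence and its end met the stop block. I let go and handed the job in at about 28 s.

**What went wrong on the way:**
- **First pinch:** it closed above the bar, because the fingertips stand about 27 mm farther back than stated. I went lower and the second pinch held.
- **Board:** pulling it with two open fingertips let it skew by about 5 degrees. I finished with shut fingers pressed near the fence, which squared it up.

**Last checks:**
- **Fence:** 30.3 degrees in one wrist view; the rear-edge fit in the last view was within 0.2 degrees of 30.
- **Board along the fence:** the image shows no clear gap and an edge angle within about 0.2 degrees of the fence. One depth sample at the stop end hinted at a gap of up to about 1 mm, which I could not confirm and left alone.
- **Board against the stop:** no gap seen at the end, measured at about 99 mm from the pivot, where the stop face is.
- **Board flatness:** its top read 34–36 mm across the board, apart from a few noisy samples.
- **Other objects:** the tape and offcut looked to be in place in the last pictures. I did not measure them or the objects on the bench again.
- **Robot:** touching nothing.

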